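# Pry the remote's shell apart evenly with the opener's wedge

### The job

Take the steel bottle opener from its wooden stand and use its wedge blade to part the two press-fit halves of the black remote held on edge in the cradle: work the blade down into the seam at the left and right notches in turn, feeling gently and never forcing, so that neither end of the loose half ever gets more than 5 mm ahead of the other, until it has come at least 8 mm away at both ends. Then put the opener back upright in its stand, fully home, and let go; touch the remote with the blade only and leave the other things on the tray where they are.

Things in the scene. Friction and masses are not known exactly. Their poses are not given: they have to be found in the camera images.
- cradle: Brown wooden cradle fixed to the tray, board 100 (x) x 200 (y) x 12 mm, origin at the centre of its underside. It holds on edge a plastic remote, 160 (y) x 32 (x) x 46 mm tall, top edge 58 mm above the origin. The seam between its halves runs along y in the top edge. The grey half without keys (-x side) is clamped; the black half with grey rubber keys (+x side) comes away towards +x.
- remote_top (a point): Nominal middle of the remote's top edge, 58 mm above the cradle's origin. The remote was clamped by hand: it really sits up to 7 mm to either side along cradle x, the same at both notches and unmeasured, so find the seam by feel; y and z are exact. It cracks if the blade pushes it with more than 24 N.
- left_notch (a point): Nominal middle of the left pry notch (cradle y = +50 mm) at the top edge's height; truly up to 7 mm off along x. Notch 28 mm long along y; mouth 4.5 mm wide across x, its two bevels narrowing it within the upper 1 mm to an upright slot, 3 mm wide when shut, that goes down to the cradle board. Elsewhere a lip closes the seam.
- right_notch (a point): The same for the right pry notch, at cradle y = -50 mm.
- left_gap (a joint): How far the left end (cradle y = +60 mm) of the loose half has come away, as an angle about its right end: gap in mm = 120 x value; 0 shut, 0.067 is 8 mm, stop at 0.1 (12 mm). May start 1.4 mm open. A side push of about 6 N at the notch moves it against friction; it stays where it is left. With the blade tip D mm below the top edge the gap is about 0.3 x (D - 1) - 1 mm.
- right_gap (a joint): The same for the right end (cradle y = -60 mm), turning about the left end; independent of left_gap.
- opener: Stainless steel bottle opener, 120 mm tall, about 120 g, standing blade down in its stand. Origin at the middle of the blade's tip edge, z up to the handle. In the seam its x must point along cradle x: flat blade face (-x) to the clamped half, sloping face (+x) to the half with keys.
- blade (a point): On the opener's axis halfway up the blade (z = 21 mm). Blade 16 mm wide (y), 42 mm long, 2 mm thick at the tip; the face at x = -1 mm is flat and upright, the other slopes out 0.3 mm per mm of height, from x = +1 mm at the tip to +13.6 mm at the top. Above the blade a guard plate 22 (x) x 36 (y) mm, z = 42 to 46 mm.
- handle (a point): Place to grip the opener, z = 74 mm above its tip. Flat handle 10 mm thick (x, centred at x = +3 mm) and 22 mm wide (y; grip across this), from z = 46 to 90 mm; above it a ring 32 mm wide (y), up to z = 120 mm.
- stand: Light wooden block fixed to the tray, 64 (x) x 74 (y) x 46 mm high, origin at the centre of its underside, upright through pocket 20 (x) x 25 (y) mm in the middle. Stowed, the blade hangs in the pocket with the guard plate flat on the block's top: opener origin 4 mm above and about 5 mm to the -x side of the stand's origin, axes along the stand's.
- ring_dish: Bystander: white ceramic ring dish, 84 mm across, 28 mm high, origin at its underside; it may stand on either side of the cradle, as may the stand.
- whistle: Bystander: red plastic whistle, 48 mm long, 22 mm high.
- battery_a: Bystander: small battery on end, 14.5 mm across, 48 mm high, origin at its underside.
- battery_b: Bystander: the second such battery.
- glasses_case: Bystander: blue spectacle case 58 (x) x 150 (y) x 34 mm, origin at the centre of its underside.
- door_key: Bystander: flat brass key lying on the tray, 56 mm long, 3 mm thick.

How it is judged:
By the outcome, as a careful person would: the job done as asked, in the order asked, and still so for the second after the job is handed in, with the robot touching nothing.
It also fails if it takes over 72 s, if anything falls off the work surface, if the arm or the gripper's body presses on something with over 40 N, if the wrist force passes 120 N, or if a joint passes its speed limit or range.

### The arm

A 6-joint arm with a two-finger parallel gripper is mounted at the origin on the work surface. World frame = base frame: x ahead of the robot, y to its left, z up, the work surface at z = 0. Lengths are in mm, angles in rad, forces in N, time in s.
With the tool pointing down it reaches from about 350 to 975 mm from the base axis. Payload 7.1 kg.
Tool frame: the origin (TCP) lies at the centre of the arm's flange, where the gripper is bolted on; the fingertips stand 182 mm ahead of it and the grasp point (between the pads) lies 163 mm ahead of it; x points along the fingers, y is the direction in which the jaws open and shut, and the axes are right-handed (so a half turn about x gives the same grasp; the last joint's range is limited). The gripper opens to 88 mm and grips with 3 to 60 N. Pads are 20 mm wide; open, the fingers measure 115 mm over their backs; the gripper's body (75 mm by 178 mm) begins 61 mm behind the grasp point.
Start: joints at [1.261, 0.423, 1.63, -0, 1.089, -0.019], TCP at [179.168, 598.753, 404.675] pointing down, gripper open.
Joint ranges: [-3, 3], [-0.9, 2.11], [0.09, 2.58], [-1.31, 4.45], [0.11, 2.69], [-2.54, 2.54]. Speed limits (rad/s): [2.39, 2.39, 3.01, 3.14, 3.14, 3.14].

### API

Orientations are given as a rotation vector (axis times angle).
In Python, from workcell import readout, viewer, workorder, models gives the robot as it stands. The module is installed in compiled form; this text tells all that it offers.
- The arm moves only by the tool apply_moves, never from a script. Its argument "commands" is a list that holds one entry, the list of rows, each a list of 4 numbers: the shift along the world's x, y, z in m, then the turn about the world's z in rad. A call has 1 to 8 rows; each row is the pose to reach, as a shift and turn from the pose commanded when the call began; what a row does not reach only later rows make up. A row lasts 1/8 s, in which the tool goes at most 62.5 mm and 10.7 degrees, less where a joint would pass 70% of its speed; a pose out of reach is approached as far as the arm can. A call with a gripper value outside its range is refused whole. "gripper" is the finger opening in m, from 0 to 0.0878, set as the call begins (left out, the last holds). The fingers move at their own pace and stop on an object; the grip force is fixed at half the most. Time passes only in rows, so rows that repeat a pose let the fingers close. It gives the time, the measured TCP pose, the force and the opening at its end, in the units of the state.
- readout.get_obs(): the state, without advancing time (a new reading comes with each control period).
- viewer.get_image(name): name is "scene" or "top" or "wrist"; returns a dict with "color" (384x512x3 uint8, red, green, blue), "vertical_fov" (degrees; the focal length in pixels is half the picture's height over the tangent of half this angle, whatever the lens; pixels are square), "cx", "cy" (the principal point, pixels), "rvec" (rotation vector, rad) and "tvec" (3), from world to camera coordinates, as OpenCV has them. Camera axes: x right, y down, z forward; pixel columns grow to the right and rows downward; lengths in mm; the calibration is good to about 2 mm. A picture is of the moment at which its call begins. There is no depth.
- workorder.close_job(): hands the job in, once; it reports no verdict.
Trained networks look in the newest picture that a camera, given by its name, has taken for a name from the list of things; names that differ only in an ending like _2 or _b are one class to them, and where a whole thing is asked for, a point or a joint stands for the part that bears it (a point fixed in the world has none). Each returns a list of dicts, best first, with "conf" (0 to 1); they miss things now and then, are a little off and sometimes report something else, mostly with a low value. They report only what shows in the picture. A call takes as long as a camera call.
- models.search_frame(camera, label): "position" ([x, y, z] in mm, in world coordinates, good to about 4 mm: the middle of the surface that is visible of it).
- models.place_of(camera, label): "position" ([x, y, z] in mm, in world coordinates, good to about 4 mm: a listed point, or the origin of a listed thing).
The state is a dict: "t": time; "qpos": joint angles; "qvel": joint speeds; "joint_torque": joint torques, N m; "ee_pos": TCP position; "orientation": TCP orientation; "ft_force": force on the tool from outside, world axes, zero at the start; "moment": the same for the moment, N m; "width": finger opening in mm.
Only numpy, scipy, OpenCV 4.12 (cv2) and the standard library are available. Lean on these libraries where they do the work, as an engineer would, in place of code of your own. Each camera call takes 0.05 s, during which the arm holds its last target.

## Working session

There is one attempt and no reset: what is moved stays moved. The work goes in short steps, Python scripts to look and compute and a tool call to move; the robot and the scene stay as the last step left them, time stands still between calls to the robot, and variables do not carry over. Pictures are saved under pics/ and viewed, and the job is handed in when it is done.

Besides the shell and the picture viewer there is one more tool, called after "Emit:" in YAML: its name, and indented under it one key for each argument. apply_moves: Moves the arm, as the interface text tells. Its arguments: {"type":"object","properties":{"commands":{"type":"array","items":{"type":"array","items":{"type":"array","items":{"type":"number"}}}},"gripper":{"type":"number"}},"required":["commands"]}

```bash
mkdir -p pics; ls; python3 - <<'E'
from workcell import readout, viewer, models
import cv2
print(readout.get_obs())
for n in ("scene","top","wrist"):
    im=viewer.get_image(n); cv2.imwrite(f"pics/{n}0.png",im["color"][:,:,::-1]); print(n,im["vertical_fov"],im["cx"],im["cy"],im["rvec"],im["tvec"])
E
```

```text
pics
{'t': 0.0, 'qpos': array([ 1.26100988e+00,  4.23878202e-01,  1.63068700e+00, -9.10233080e-07,
        1.08857655e+00, -1.89733978e-02]), 'qvel': array([ 0.00040704,  0.00058815, -0.00114639, -0.00100799,  0.00088569,
       -0.00038965]), 'joint_torque': array([ 1.93326763e-03, -5.44620359e+01, -2.73666269e+01,  6.46164268e-02,
        2.26314651e-02, -8.64867593e-05]), 'ee_pos': array([179.08360615, 598.509899  , 403.87932462]), 'orientation': array([ 0.22706225,  1.55896984, -0.22947001]), 'ft_force': array([-0.22752766,  0.78111299, -0.40505614]), 'moment': array([ 0.01057465,  0.00230832, -0.02446831]), 'width': 87.38266306309612}
scene 45.350275629498604 255.28726855768372 188.66419411936863 [ 0.73983205  2.79394535 -0.78958696] [ 503.55511439 -204.0184088  1608.20660836]
top 50.765584979895515 252.04188212765192 188.2413368394752 [ 2.19696544 -2.16761251  0.10565652] [ -11.81972245  575.72064538 1246.342147  ]
wrist 68.04550916093412 251.11427621200076 192.58246000770197 [-2.34101229 -1.74179918 -0.2306752 ] [-623.86659925  -32.01648929  390.76813053]
```

View pics/scene0.png

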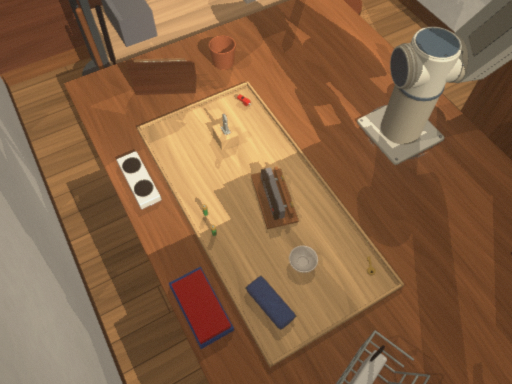

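View pics/top0.png

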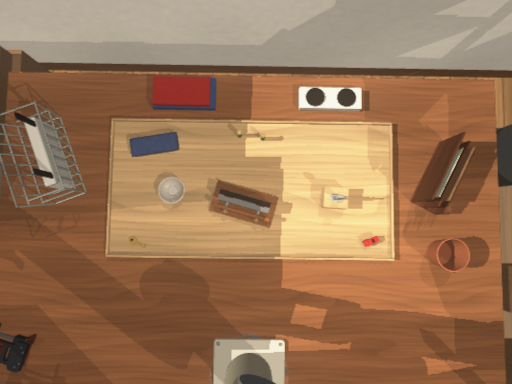

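View pics/wrist0.png

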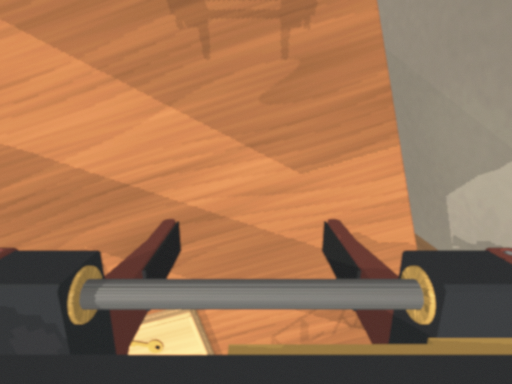

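```bash
python3 - <<'E'
from workcell import readout, viewer, models
import numpy as np
for cam in ("top","scene","wrist"):
  for l in ("cradle","remote_top","left_notch","right_notch","opener","blade","handle","stand"):
    r=models.place_of(cam,l)
    print(cam,l,[(np.round(d["position"],1).tolist(),round(d["conf"],2)) for d in r[:2]])
print(readout.get_obs()["t"])
E
```

```text
top cradle [([525.5, 21.5, 9.0], 0.79), ([544.9, -260.2, 13.0], 0.64)]
top remote_top [([526.1, 19.0, 65.2], 0.89)]
top left_notch [([536.8, 72.7, 65.6], 0.96), ([744.6, 42.8, 6.0], 0.28)]
top right_notch [([512.7, -21.3, 68.1], 0.77), ([409.8, 371.7, 5.9], 0.5)]
top opener [([545.2, -260.6, 13.7], 0.52), ([410.3, -369.4, 9.7], 0.21)]
top blade [([541.1, -261.0, 34.7], 0.59), ([523.2, 22.3, 65.8], 0.16)]
top handle [([546.5, -260.5, 83.3], 0.61)]
top stand [([545.6, -262.8, 9.6], 0.82)]
scene cradle [([523.8, 19.1, 6.6], 0.68)]
scene remote_top [([529.7, 25.5, 68.0], 0.9), ([563.0, 251.5, 9.3], 0.66)]
scene left_notch [([539.0, 73.3, 63.1], 0.69)]
scene right_notch [([512.1, -24.0, 63.9], 0.88), ([548.2, -263.4, 82.6], 0.18)]
scene opener []
scene blade [([541.0, -263.3, 33.3], 0.5)]
scene handle [([546.5, -259.7, 85.2], 0.61)]
scene stand []
wrist cradle []
wrist remote_top []
wrist left_notch []
wrist right_notch []
wrist opener []
wrist blade []
wrist handle []
wrist stand []
1.35
```

The top view shows the cradle at px (245,203), rotated about -0.25 rad. The stand and opener are at (338,198), and the dish is at (172,190). Next I'll work out the tool and camera frames and refine the poses.

```bash
cat > h.py <<'E'
import numpy as np, cv2
from scipy.spatial.transform import Rotation as R
from workcell import readout, viewer, models
def shot(name,fn=None):
    im=viewer.get_image(name)
    if fn: cv2.imwrite("pics/"+fn,im["color"][:,:,::-1])
    f=192/np.tan(np.radians(im["vertical_fov"])/2)
    K=np.array([[f,0,im["cx"]],[0,f,im["cy"]],[0,0,1]])
    return im["color"],K,R.from_rotvec(im["rvec"]).as_matrix(),np.array(im["tvec"])
def proj(c,p):
    _,K,Rm,t=c; q=(np.atleast_2d(p)@Rm.T+t)@K.T
    return q[:,:2]/q[:,2:]
def ray(c,uv,z):
    _,K,Rm,t=c; o=-Rm.T@t; d=Rm.T@np.linalg.inv(K)@np.array([uv[0],uv[1],1.]); s=(z-o[2])/d[2]; return o+s*d
def tri(c1,u1,c2,u2):
    P=[c[1]@np.c_[c[2],c[3]] for c in (c1,c2)]
    X=cv2.triangulatePoints(P[0],P[1],np.array(u1,float).reshape(2,1),np.array(u2,float).reshape(2,1)); return (X[:3]/X[3]).ravel()
def st():
    o=readout.get_obs(); return o
E
python3 - <<'E'
from h import *
o=st(); Rt=R.from_rotvec(o["orientation"]).as_matrix(); print(np.round(Rt,3))
c=shot("wrist"); 
print("cam pos in tool",Rt.T@(-c[2].T@c[3]-o["ee_pos"])); print("cam axes in tool\n",np.round(Rt.T@c[2].T,3))
for n in("top","scene"):
    c=shot(n); big=None
    for nm,p in(("stand",(545,-262,40)),("cradle",(525,20,50))):
        u=proj(c,p)[0]; x,y=int(u[0]),int(u[1]); w=50
        cv2.imwrite(f"pics/{n}_{nm}.png",cv2.resize(c[0][y-w:y+w,x-w:x+w,::-1],(600,600),interpolation=cv2.INTER_CUBIC)); print(n,nm,x,y)
E
```

```text
[[ 0.     0.287  0.958]
 [-0.     0.958 -0.287]
 [-1.    -0.     0.   ]]
cam pos in tool [ 1.98341372e+01  2.43232625e-02 -7.13081025e+01]
cam axes in tool
 [[ 0.001 -0.263  0.965]
 [ 1.    -0.001 -0.001]
 [ 0.001  0.965  0.263]]
top stand 335 198
top cradle 244 203
scene stand 225 132
scene cradle 274 190
```

```bash
cd pics; python3 -c "
import cv2,numpy as np
a=[cv2.resize(cv2.imread(f'{n}_{m}.png'),(400,300) if 0 else (300,300)) for n in('top','scene') for m in('stand','cradle')]
cv2.imwrite('crops.png',np.vstack([np.hstack(a[:2]),np.hstack(a[2:])]))"
```

```text
(no output)
```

View pics/crops.png

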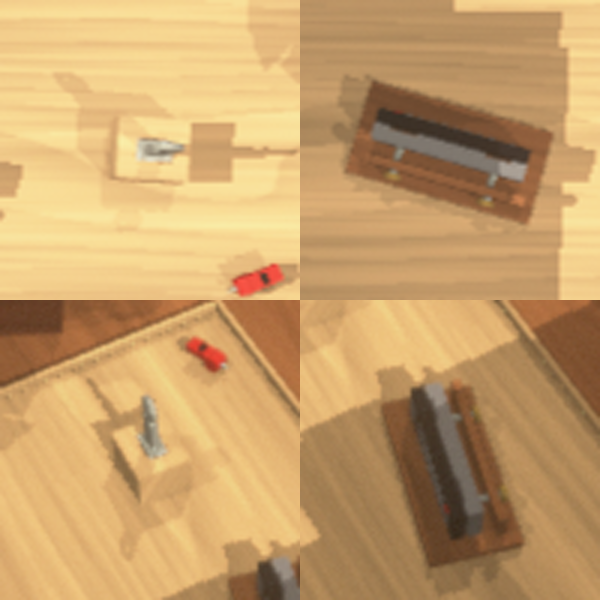

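Emit:
apply_moves:
  commands:
    - [[0.311,-0.55,-0.044,0.04],[0.311,-0.55,-0.044,0.04],[0.311,-0.55,-0.044,0.04],[0.311,-0.55,-0.044,0.04],[0.311,-0.55,-0.044,0.04],[0.311,-0.55,-0.044,0.04],[0.311,-0.55,-0.044,0.04],[0.311,-0.55,-0.044,0.04]]

```text
t: 2.5
ee_pos: [425.5, 162.8, 370.2]
orientation: [0.197, 1.561, -0.196]
ft_force: [0.7, 0.0, -0.5]
width: 87.9
```

Emit:
apply_moves:
  commands:
    - [[0.065,-0.1,-0.01,0],[0.065,-0.1,-0.01,0],[0.065,-0.1,-0.01,0],[0.065,-0.1,-0.01,0]]

```text
t: 3.0
ee_pos: [489.4, 64.6, 359.8]
orientation: [0.198, 1.563, -0.198]
ft_force: [0.3, -0.1, -0.4]
width: 87.8
```

```bash
python3 - <<'E'
from h import *
c=shot("wrist","w1.png"); o=st(); print(o["t"],o["ee_pos"],o["orientation"],o["ft_force"])
cv2.imwrite("pics/w1b.png",cv2.resize(c[0][:,:,::-1],(800,600),interpolation=cv2.INTER_CUBIC))
np.save("w1.npy",np.r_[c[1].ravel(),c[2].ravel(),c[3]])
E
```

```text
3.05 [489.13136069  65.15936684 359.89069487] [ 0.19665213  1.56245841 -0.19650344] [-0.64212041  0.10140777  0.19765673]
```

View pics/w1b.png

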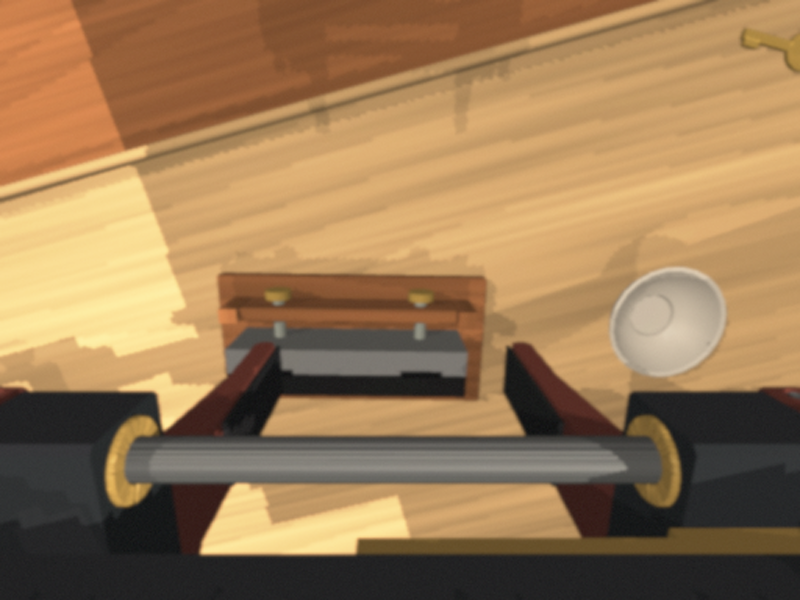

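Emit:
apply_moves:
  commands:
    - [[0.06,-0.04,-0.06,0],[0.06,-0.04,-0.06,0],[0.06,-0.04,-0.06,0]]

```text
t: 3.42
ee_pos: [549.6, 25.4, 298.7]
orientation: [0.196, 1.564, -0.196]
ft_force: [0.3, 0.3, -0.5]
width: 87.7
```

```bash
python3 - <<'E'
from h import *
c=shot("wrist","w2.png"); o=st(); print(o["t"],o["ee_pos"],o["orientation"],o["ft_force"],o["qvel"])
cv2.imwrite("pics/w2b.png",cv2.resize(c[0][:,:,::-1],(800,600),interpolation=cv2.INTER_CUBIC))
np.save("w2.npy",np.r_[c[1].ravel(),c[2].ravel(),c[3]])
for l in ("remote_top","left_notch","right_notch","cradle"):
    r=models.place_of("wrist",l); print(l,[(np.round(d["position"],1).tolist(),round(d["conf"],2)) for d in r[:2]])
E
```

```text
3.475 [549.11976904  25.71778592 299.49986122] [ 0.19592674  1.5638109  -0.19608676] [-0.82223856 -0.53100156 -0.60326215] [ 0.00580803 -0.03228638  0.0109599   0.00126554  0.00421696 -0.00017701]
remote_top [([526.6, 22.7, 67.0], 0.82)]
left_notch [([538.4, 73.5, 69.4], 0.74)]
right_notch [([513.5, -21.8, 61.8], 0.78)]
cradle [([526.7, 21.8, 12.9], 0.61)]
```

View pics/w2b.png

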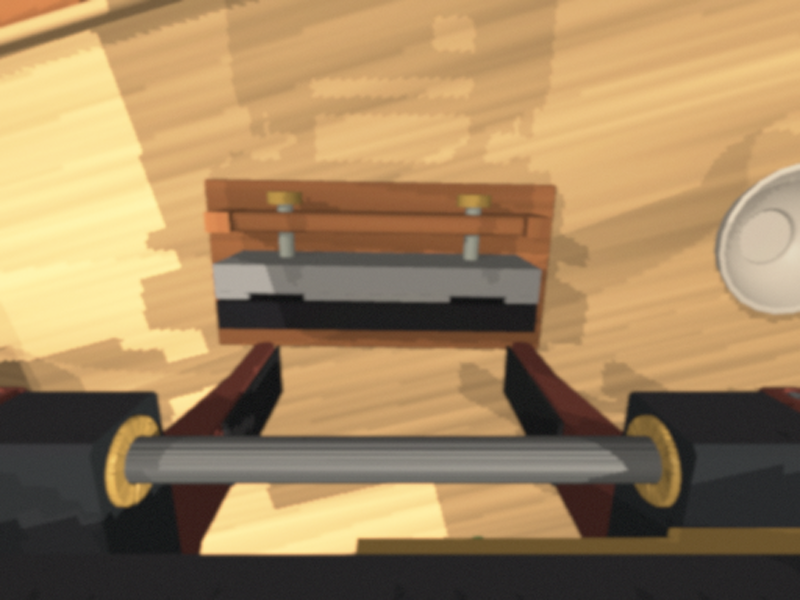

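```bash
python3 - <<'E'
import cv2
a=cv2.imread("pics/w2.png")[110:225,125:360]; cv2.imwrite("pics/w2c.png",cv2.resize(a,None,fx=3.4,fy=3.4,interpolation=cv2.INTER_CUBIC))
a=cv2.imread("pics/w1.png")[165:265,130:325]; cv2.imwrite("pics/w1c.png",cv2.resize(a,None,fx=4,fy=4,interpolation=cv2.INTER_CUBIC))
E
```

```text
(no output)
```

View pics/w2c.png

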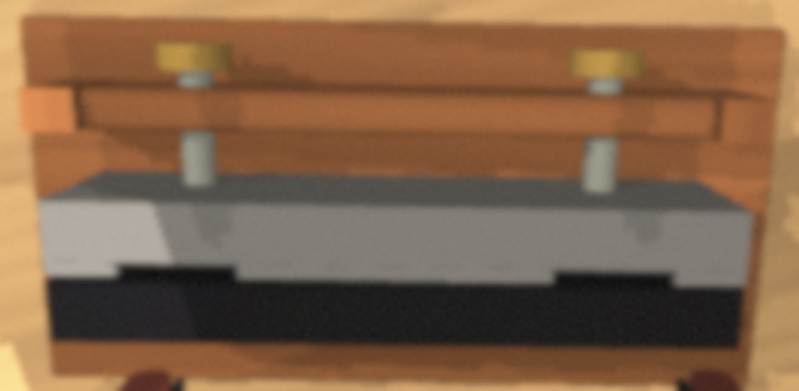

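View pics/w1c.png

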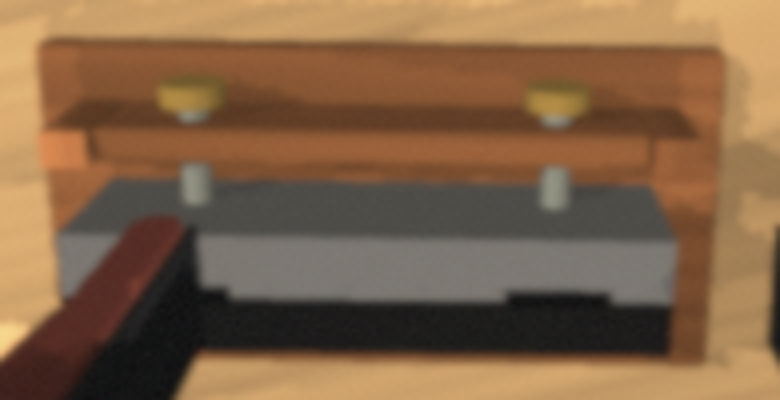

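```bash
cat > fit.py <<'E'
from h import *
from scipy.optimize import least_squares
def ld(f):
    v=np.load(f); return (None,v[:9].reshape(3,3),v[9:18].reshape(3,3),v[18:])
c1,c2=ld("w1.npy"),ld("w2.npy")
def p2(u,v): return [125+u/3.4-.35,110+v/3.4-.35]
def p1(u,v): return [130+u/4-.37,165+v/4-.37]
B=0;U=1
obs=[(c2,B,(-50,-100,12),p2(22,17)),(c2,B,(-50,100,12),p2(783,30)),
(c1,B,(-50,-100,12),p1(40,43)),(c1,B,(-50,100,12),p1(722,50)),
(c2,U,(-16,-80,58),p2(40,200)),(c2,U,(-16,80,58),p2(752,212)),(c2,U,(16,80,58),p2(740,347)),(c2,U,(16,-80,58),p2(52,342)),
(c1,U,(-16,80,58),p1(676,238)),(c1,U,(-16,-80,58),p1(60,235)),(c1,U,(16,80,58),p1(668,355)),
(c2,U,(-2.25,-64,58),p2(118,265)),(c2,U,(-2.25,-36,58),p2(235,266)),(c2,U,(-2.25,36,58),p2(554,272)),(c2,U,(-2.25,64,58),p2(674,273)),
(c1,U,(-2.25,36,58),p1(506,292)),(c1,U,(-2.25,64,58),p1(608,293))]
def res(q,full=False):
    x,y,z,a,u=q; r=[]
    for c,k,p,m in obs:
        p=np.array(p,float); p[0]+=u*k
        w=np.array([x+p[0]*np.cos(a)-p[1]*np.sin(a),y+p[0]*np.sin(a)+p[1]*np.cos(a),z+p[2]])
        r.append(proj(c,w)[0]-m)
    r=np.array(r); return r if full else r.ravel()
if __name__=="__main__":
    s=least_squares(res,[525,22,8,-.25,0],loss="soft_l1"); print(s.x); print(np.round(res(s.x,True),1).tolist())
    q=s.x.copy()
    for z in (6,8,10):
        s2=least_squares(lambda v:res([v[0],v[1],z,v[2],v[3]]),[525,22,-.25,0]); print(z,s2.x,s2.cost)
E
python3 fit.py
```

```text
[ 5.27378530e+02  2.26566690e+01  5.87313240e+00 -2.64746298e-01
  6.59059927e+00]
[[-0.9, 0.1], [0.9, -0.5], [-1.2, 0.3], [1.3, 0.6], [0.4, 1.2], [-0.6, 0.6], [-1.1, 0.4], [0.5, -0.9], [-0.0, 1.1], [-0.3, 0.0], [0.3, -0.2], [-0.4, -0.2], [1.1, 0.0], [-0.5, -0.5], [0.1, -0.3], [-0.1, -0.7], [1.0, -0.6]]
6 [ 5.27388718e+02  2.26451373e+01 -2.64662302e-01  6.50729606e+00] 7.793410893899181
8 [ 5.27324329e+02  2.27193706e+01 -2.64293852e-01  6.03735468e+00] 13.02440277868604
10 [ 5.27261785e+02  2.27933993e+01 -2.63915785e-01  5.56728778e+00] 27.623592316910038
```

Emit:
apply_moves:
  commands:
    - [[0.025,-0.285,0.05,0.25],[0.025,-0.285,0.05,0.25],[0.025,-0.285,0.05,0.25],[0.025,-0.285,0.05,0.25],[0.025,-0.285,0.05,0.25],[0.025,-0.285,0.05,0.25],[0.025,-0.285,0.05,0.25]]

```text
t: 4.55
ee_pos: [574.2, -259.4, 350.2]
orientation: [0.001, 1.571, -0.0]
ft_force: [-0.3, 0.2, -0.6]
width: 87.5
```

```bash
cat > snap.py <<'E'
import sys
from h import *
n=sys.argv[1]
c=shot("wrist",n+".png"); o=st(); Rt=R.from_rotvec(o["orientation"]).as_matrix()
print(o["t"],np.round(o["ee_pos"],2),"tooly ang",np.arctan2(Rt[1,1],Rt[0,1]),np.round(o["ft_force"],2),"qvelmax",abs(o["qvel"]).max())
cv2.imwrite(f"pics/{n}b.png",cv2.resize(c[0][:,:,::-1],(800,600),interpolation=cv2.INTER_CUBIC))
np.save(n+".npy",np.r_[c[1].ravel(),c[2].ravel(),c[3]])
E
python3 snap.py w3
```

```text
4.6 [ 574.33 -258.92  349.96] tooly ang 1.571058943231821 [-0.03 -0.25 -0.62] qvelmax 0.010925456539011173
```

View pics/w3b.png

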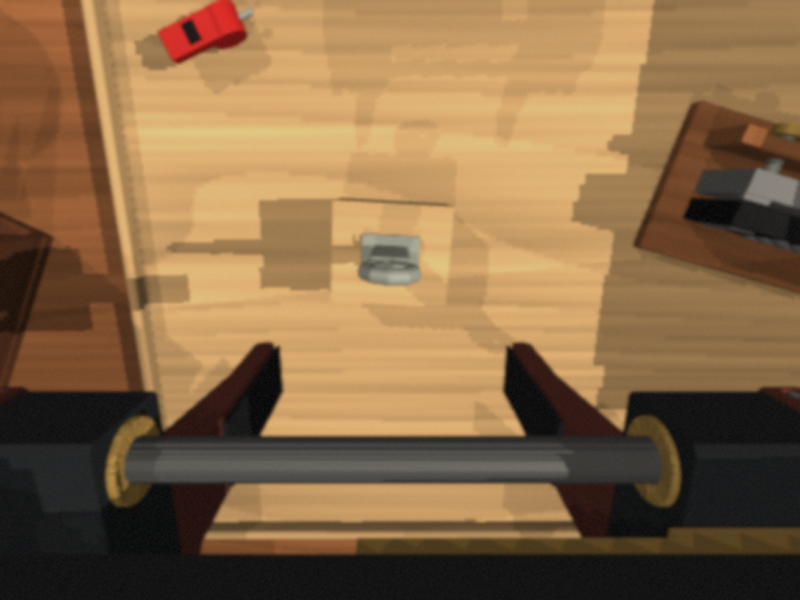

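Emit:
apply_moves:
  commands:
    - [[0.0,-0.035,-0.025,-0.04],[0.0,-0.035,-0.025,-0.04],[0.0,-0.035,-0.025,-0.04]]

```text
t: 4.97
ee_pos: [574.8, -294.0, 324.9]
orientation: [0.031, 1.571, -0.03]
ft_force: [-0.1, 0.6, 0.4]
width: 88.0
```

```bash
python3 snap.py w4; python3 - <<'E'
import cv2,numpy as np
a=cv2.imread("pics/w3.png")[115:210,190:310]; b=cv2.imread("pics/w4.png")[95:200,200:330]
cv2.imwrite("pics/w3c.png",cv2.resize(a,None,fx=6,fy=6,interpolation=cv2.INTER_CUBIC))
cv2.imwrite("pics/w4c.png",cv2.resize(b,None,fx=5.5,fy=5.5,interpolation=cv2.INTER_CUBIC))
E
```

```text
5.025 [ 574.9  -294.01  325.3 ] tooly ang 1.5316103754615766 [-0.82  0.21 -0.33] qvelmax 0.006543679044023476
```

View pics/w3c.png

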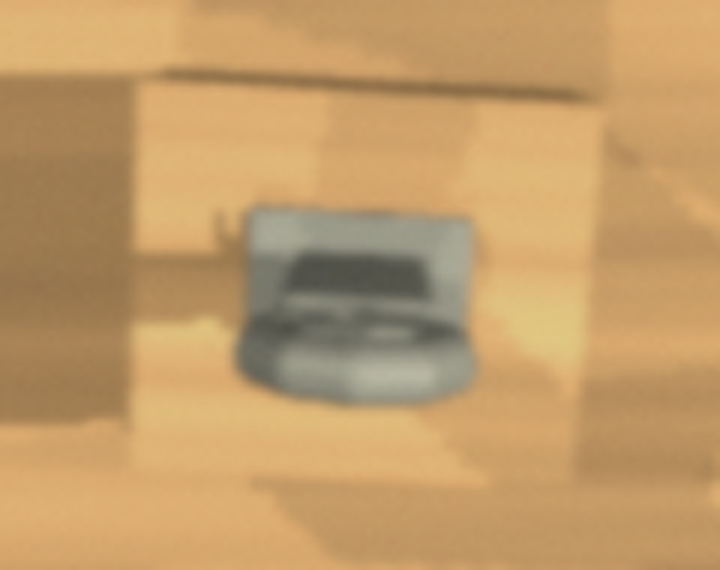

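View pics/w4c.png

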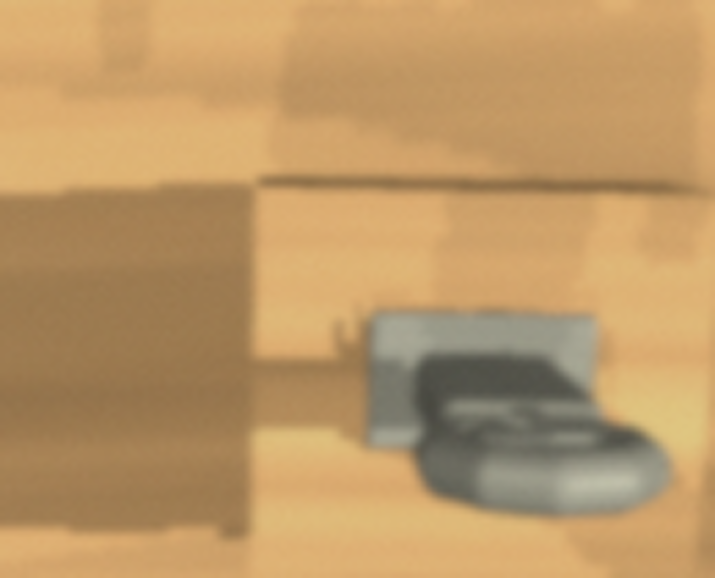

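```bash
cat > fit2.py <<'E'
from fit import ld,least_squares,proj,np
c3,c4=ld("w3.npy"),ld("w4.npy")
def p3(u,v): return [190+u/6-.42,115+v/6-.42]
def p4(u,v): return [200+u/5.5-.41,95+v/5.5-.41]
obs=[(c3,(-32,-37,46),0,p3(137,85)),(c3,(-32,37,46),0,p3(604,102)),(c3,(32,-37,46),0,p3(131,478)),(c3,(32,37,46),0,p3(577,487)),
(c4,(-32,-37,46),0,p4(256,190)),(c4,(32,-37,46),0,p4(248,540)),
(c3,(0,-18,50),1,p3(248,207)),(c3,(0,18,50),1,p3(473,216)),(c4,(0,-18,50),1,p4(370,312)),(c4,(0,18,50),1,p4(597,317)),(c4,(22,-18,50),1,p4(366,446))]
def res(q,full=False):
    x,y,z,a,g,gy=q; r=[]
    for c,p,k,m in obs:
        p=np.array(p,float); p[0]+=g*k; p[1]+=gy*k
        w=np.array([x+p[0]*np.cos(a)-p[1]*np.sin(a),y+p[0]*np.sin(a)+p[1]*np.cos(a),z+p[2]])
        r.append(proj(c,w)[0]-m)
    r=np.array(r); return r if full else r.ravel()
s=least_squares(res,[545,-262,6,0,-11,0],loss="soft_l1"); print(s.x,s.cost); print(np.round(res(s.x,True),1).tolist())
s=least_squares(lambda v:res([v[0],v[1],6,v[2],v[3],v[4]]),[545,-262,0,-11,0],loss="soft_l1"); print(s.x,s.cost)
E
python3 fit2.py
```

```text
[ 5.48477032e+02 -2.60889225e+02  6.81540444e+00 -4.81529976e-02
 -1.33545868e+01 -6.81054515e-01] 8.283627453236186
[[0.1, -0.7], [-0.2, 0.2], [0.4, -1.4], [-0.9, 0.4], [-0.3, -0.2], [1.0, 7.0], [0.0, 0.0], [0.1, 0.3], [-0.1, -0.1], [-0.0, -0.6], [0.1, 0.4]]
[ 5.48559663e+02 -2.60912968e+02 -4.86379927e-02 -1.33249532e+01
 -6.10812084e-01] 8.330262992424238
```

The stand is at (548.5, -260.9), z about 6, yaw -0.048. The cradle is at (527.4, 22.7), z about 6, yaw -0.265, with the seam offset about +6.5. Both heights agree with the tray. Next is the grasp.

Emit:
apply_moves:
  commands:
    - [[-0.0285,0.0326,0,-0.009],[-0.0285,0.0326,0,-0.009],[-0.0285,0.0326,-0.03,-0.009],[-0.0285,0.0326,-0.06,-0.009],[-0.0285,0.0326,-0.078,-0.009],[-0.0285,0.0326,-0.078,-0.009]]
  gripper: 0.0878

```text
t: 5.78
ee_pos: [546.2, -262.6, 246.1]
orientation: [0.039, 1.572, -0.038]
ft_force: [-0.1, -0.2, 0.0]
width: 87.8
```

```bash
python3 snap.py w5
```

```text
5.825 [ 546.55 -262.83  247.02] tooly ang 1.5213091346379417 [ 0.01 -0.46  0.21] qvelmax 0.021490710827386177
```

View pics/w5b.png

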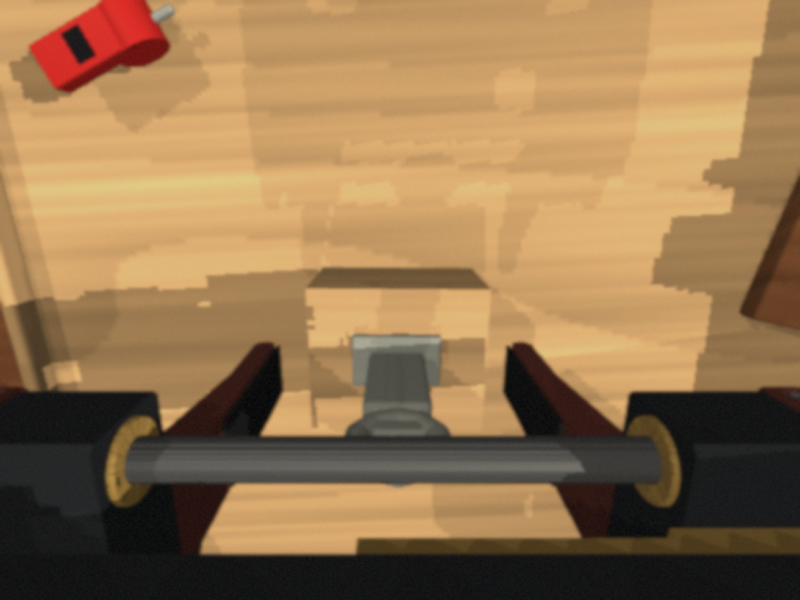

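Opener handle at px (397,385), centred between the jaws, and yaw matches. Closing the gripper.

Emit:
apply_moves:
  commands:
    - [[0,0,0,0],[0,0,0,0],[0,0,0,0],[0,0,0,0],[0,0,0,0],[0,0,0,0]]
  gripper: 0.0

```text
t: 6.58
ee_pos: [546.2, -262.8, 246.9]
orientation: [0.039, 1.57, -0.039]
ft_force: [-0.5, 0.9, 1.1]
width: 30.8
```

```bash
python3 -c "
from h import *
o=st(); print(o['t'],o['ee_pos'],o['width'],o['ft_force'],o['moment'])"
```

```text
6.575 [ 546.17119797 -262.80866991  246.93345224] 30.812298561325612 [-0.46507415  0.87162377  1.1396931 ] [ 0.10570941 -0.02498569  0.00591474]
```

Emit:
apply_moves:
  commands:
    - [[0,0,0,0],[0,0,0,0],[0,0,0,0]]

```text
t: 6.95
ee_pos: [546.2, -262.8, 246.9]
orientation: [0.039, 1.571, -0.039]
ft_force: [0.7, -0.8, -0.4]
width: 29.7
```

```bash
python3 snap.py w6; python3 -c "
from h import *
o=st(); print(o['t'],o['width'],o['ft_force'],o['moment'])"
```

```text
7.0 [ 546.16 -262.82  246.89] tooly ang 1.5209793669575467 [-0.49  0.31 -1.04] qvelmax 0.0007549531703725266
7.0 29.293162628929757 [-0.49353383  0.30708574 -1.04066382] [-0.01146735  0.02478298 -0.01950282]
```

View pics/w6b.png

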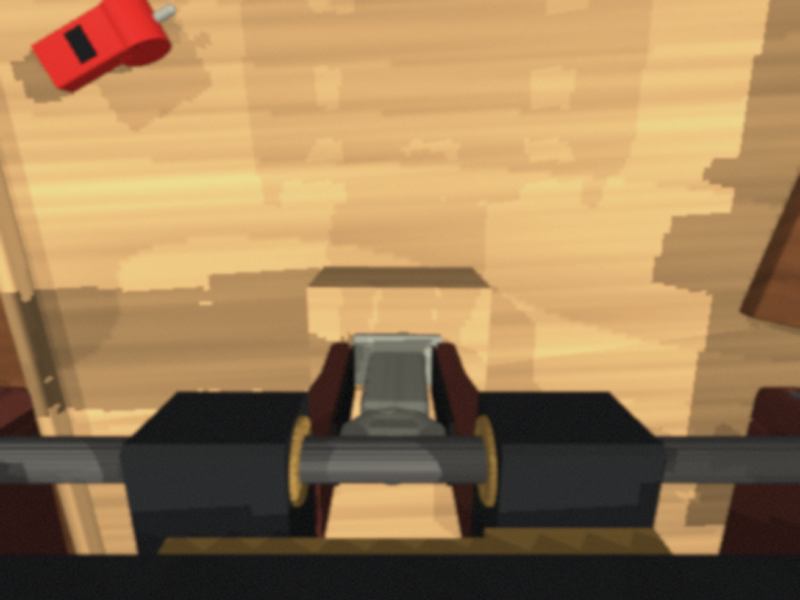

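Emit:
apply_moves:
  commands:
    - [[0,0,0,0],[0,0,0,0],[0,0,0,0],[0,0,0,0]]
  gripper: 0.0

```text
t: 7.5
ee_pos: [546.2, -262.8, 246.9]
orientation: [0.039, 1.57, -0.039]
ft_force: [0.2, -0.5, 0.1]
width: 29.7
```

```bash
python3 - <<'E'
from fit2 import *
from h import tri
for a,b in (((235,358),(418,458)),((477,358),(672,466)),((248,207),(370,312)),((473,216),(597,317)),((288,297),(418,400))):
    print(a,tri(c3,p3(*a),c4,p4(*b)))
E
```

```text
[ 5.48477032e+02 -2.60889225e+02  6.81540444e+00 -4.81529976e-02
 -1.33545868e+01 -6.81054515e-01] 8.283627453236186
[[0.1, -0.7], [-0.2, 0.2], [0.4, -1.4], [-0.9, 0.4], [-0.3, -0.2], [1.0, 7.0], [0.0, 0.0], [0.1, 0.3], [-0.1, -0.1], [-0.0, -0.6], [0.1, 0.4]]
[ 5.48559663e+02 -2.60912968e+02 -4.86379927e-02 -1.33249532e+01
 -6.10812084e-01] 8.330262992424238
(235, 358) [ 545.53633662 -276.52320118  117.81175847]
(477, 358) [ 545.96142711 -246.17157058  121.12720416]
(248, 207) [ 534.14587393 -278.85446538   57.70468735]
(473, 216) [ 535.96415772 -243.12055092   58.00119843]
(288, 297) [ 546.99226599 -272.2572329    66.57096501]
```

```bash
python3 - <<'E'
from h import *
a=cv2.imread("pics/w6.png")[195:365,180:330]; cv2.imwrite("pics/w6c.png",cv2.resize(a,None,fx=4,fy=4,interpolation=cv2.INTER_CUBIC)[:600])
c=shot("scene"); u=proj(c,(545,-262,120))[0].astype(int); print(u)
a=c[0][u[1]-60:u[1]+60,u[0]-75:u[0]+75,::-1]; cv2.imwrite("pics/s6c.png",cv2.resize(a,None,fx=5,fy=5,interpolation=cv2.INTER_CUBIC))
E
```

```text
[224 116]
```

View pics/w6c.png

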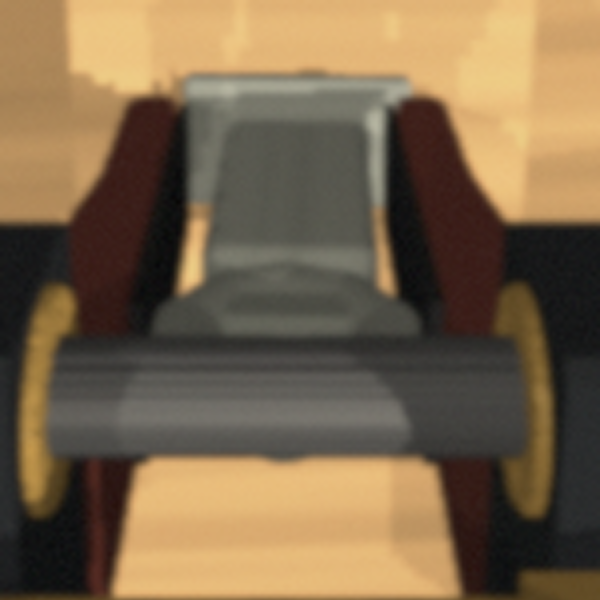

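View pics/s6c.png

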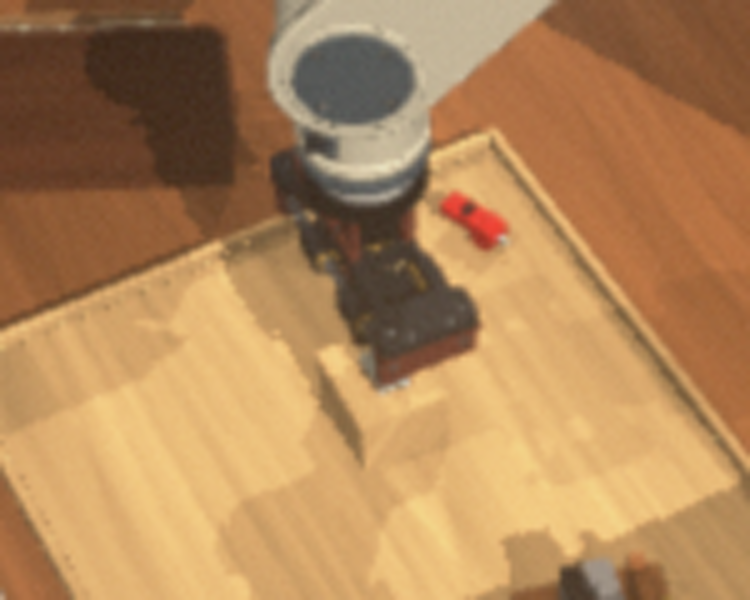

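The jaws stopped at about 30 mm, on the ring, because the finger faces are flush all the way up. That is a poor hold: the round ring can pivot between the flat jaws. Gripping across the 10 mm thickness gives flat contact that resists the prying load. I'll open, turn a quarter and regrip.

Emit:
apply_moves:
  commands:
    - [[0,0,0,0],[0,0,0,0],[0,0,0,0],[0,0.0012,0,-0.187],[0,0.0012,0,-0.374],[0,0.0012,0,-0.561],[0,0.0012,0,-0.748],[0,0.0012,0,-0.935]]
  gripper: 0.0878

```text
t: 8.55
ee_pos: [546.2, -261.6, 247.0]
orientation: [0.772, 1.429, -0.772]
ft_force: [0.0, 0.3, -0.3]
width: 87.7
```

Emit:
apply_moves:
  commands:
    - [[0,0,0,-0.187],[0,0,0,-0.374],[0,0,0,-0.561],[0,0,0,-0.636],[0,0,0,-0.636]]
  gripper: 0.0878

```text
t: 9.18
ee_pos: [546.2, -261.7, 247.0]
orientation: [1.245, 1.185, -1.245]
ft_force: [0.4, 0.7, 0.3]
width: 87.7
```

```bash
python3 snap.py w7
```

```text
9.225 [ 546.21 -261.63  246.98] tooly ang -0.04827382717219274 [-0.32 -0.73  0.09] qvelmax 0.006954505916869224
```

View pics/w7b.png

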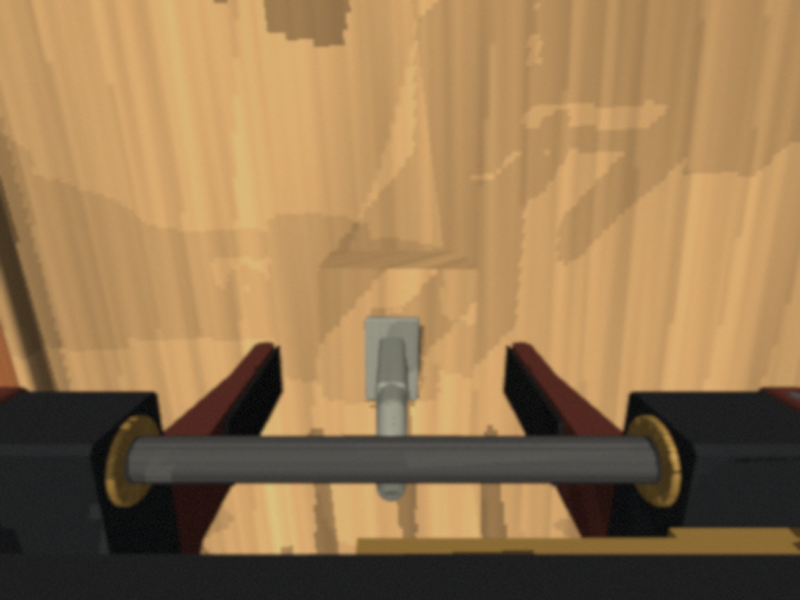

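From this side, the ring at px (391,410) measures about 9 mm thick, thinner than the 10 mm handle, so this is a flat grip. Closing.

Emit:
apply_moves:
  commands:
    - [[0,0,0,0],[0,0,0,0],[0,0,0,0],[0,0,0,0],[0,0,0,0],[0,0,0,0],[0,0,0,0],[0,0,0,0]]
  gripper: 0.0

```text
t: 10.22
ee_pos: [546.2, -261.6, 247.0]
orientation: [1.246, 1.185, -1.246]
ft_force: [-0.7, 0.4, 0.3]
width: 11.1
```

Emit:
apply_moves:
  commands:
    - [[0,0,0,0],[0,0,0,0]]

```text
t: 10.48
ee_pos: [546.2, -261.6, 246.9]
orientation: [1.246, 1.185, -1.246]
ft_force: [0.8, -0.3, 0.6]
width: 10.2
```

```bash
cat > tgt.py <<'E'
import numpy as np,sys
# usage u side D -> TCP target
C=np.array([527.4,22.7]); a=-0.265
ex=np.array([np.cos(a),np.sin(a)]); ey=np.array([-ex[1],ex[0]])
def tcp(u,side,D,tz=237.0): 
    p=C+(u+3)*ex+(50*side)*ey; return np.r_[p,64-D+tz]
if __name__=="__main__":
    from h import *
    o=st(); print(o["t"],o["ee_pos"],np.round(o["ft_force"],2),o["width"])
    for s in(1,-1): 
        t=tcp(6.5,s,-20); print(s,t,t-o["ee_pos"])
    print(ex,ey)
E
python3 tgt.py
```

```text
10.475 [ 546.15624929 -261.64408097  246.94324648] [ 0.78 -0.26  0.6 ] 10.16821274168623
1 [549.66384217  68.466487   321.        ] [  3.50759288 330.11056797  74.05675352]
-1 [523.47291535 -28.04276309 321.        ] [-22.68333394 233.60131788  74.05675352]
[ 0.9650925  -0.26190927] [0.26190927 0.9650925 ]
```

Emit:
apply_moves:
  commands:
    - [[0,0,0.02,0],[0,0,0.05,0],[0,0,0.085,0],[0,0,0.11,0]]

```text
t: 10.98
ee_pos: [546.4, -261.7, 360.0]
orientation: [1.246, 1.183, -1.245]
ft_force: [-0.3, -0.6, -1.6]
width: 9.6
```

```bash
python3 tgt.py; python3 snap.py w8
```

```text
10.975 [ 546.35909046 -261.7059093   359.95274955] [-0.31 -0.56 -1.57] 9.63643699762278
1 [549.66384217  68.466487   321.        ] [  3.3047517  330.1723963  -38.95274955]
-1 [523.47291535 -28.04276309 321.        ] [-22.88617511 233.66314621 -38.95274955]
[ 0.9650925  -0.26190927] [0.26190927 0.9650925 ]
11.025 [ 547.16 -262.07  362.94] tooly ang -0.04987921477875814 [ 0.73 -0.15  1.1 ] qvelmax 0.08939158286289932
```

View pics/w8b.png

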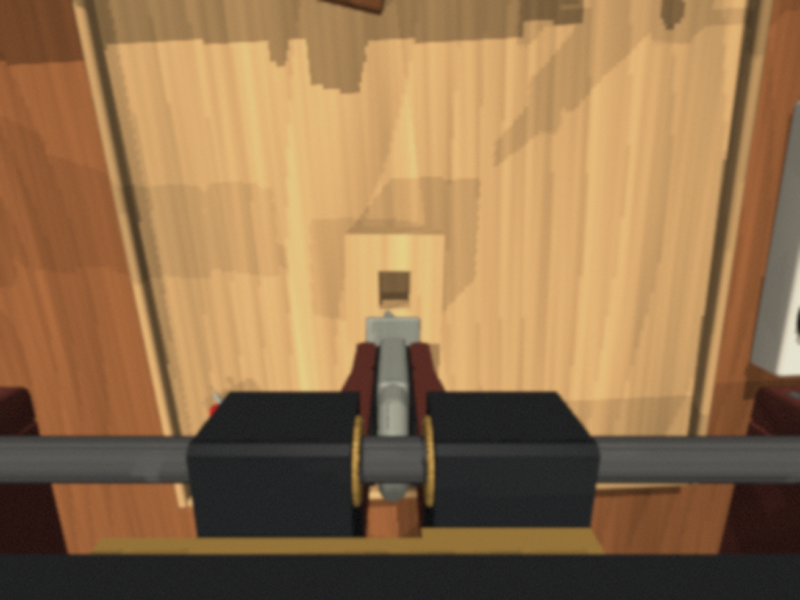

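Emit:
apply_moves:
  commands:
    - [[-0.004,0.04,0,-0.05],[-0.009,0.1,0,-0.1],[-0.014,0.16,0,-0.15],[-0.019,0.21,-0.01,-0.2],[-0.0227,0.2336,-0.025,-0.217],[-0.0227,0.2336,-0.036,-0.217],[-0.0227,0.2336,-0.036,-0.217],[-0.0227,0.2336,-0.036,-0.217]]

```text
t: 12.02
ee_pos: [523.9, -29.0, 321.3]
orientation: [1.404, 1.07, -1.403]
ft_force: [0.7, -0.3, -1.1]
width: 10.0
```

```bash
python3 snap.py w9;python3 tgt.py
```

```text
12.075 [523.87 -29.01 321.4 ] tooly ang -0.2682728592872538 [ 0.11 -1.3  -0.89] qvelmax 0.002191995934549027
12.075 [523.87144703 -29.00631492 321.40172103] [ 0.11 -1.3  -0.89] 9.92212066795056
1 [549.66384217  68.466487   321.        ] [25.79239514 97.47280191 -0.40172103]
-1 [523.47291535 -28.04276309 321.        ] [-0.39853168  0.96355182 -0.40172103]
[ 0.9650925  -0.26190927] [0.26190927 0.9650925 ]
```

View pics/w9b.png

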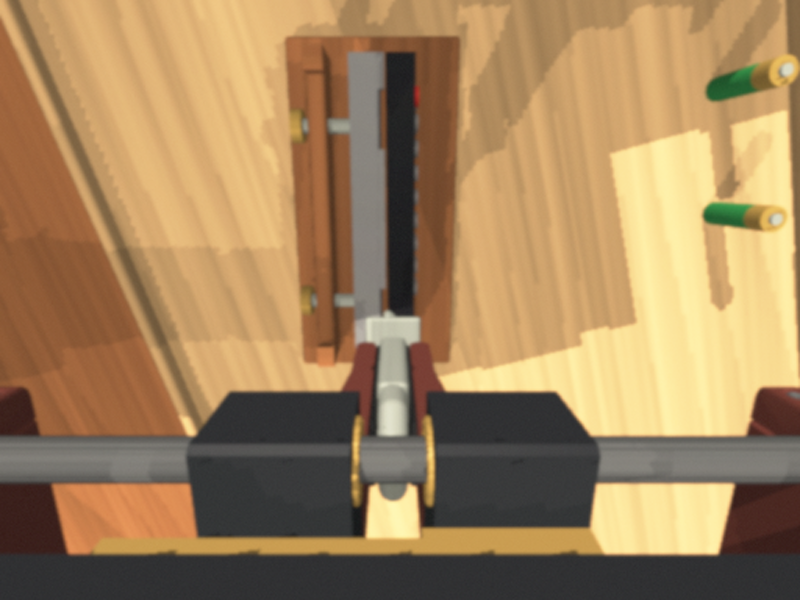

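```bash
python3 - <<'E'
import cv2
a=cv2.imread("pics/w9.png")[25:235,205:300]; cv2.imwrite("pics/w9c.png",cv2.resize(a[100:],None,fx=6,fy=5.4,interpolation=cv2.INTER_CUBIC));cv2.imwrite("pics/w9d.png",cv2.resize(a[:110],None,fx=6,fy=5.4,interpolation=cv2.INTER_CUBIC))
E
```

```text
(no output)
```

View pics/w9c.png

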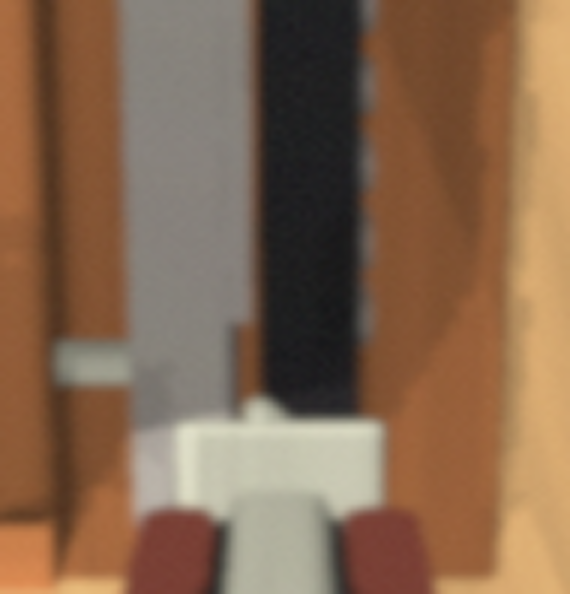

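View pics/w9d.png

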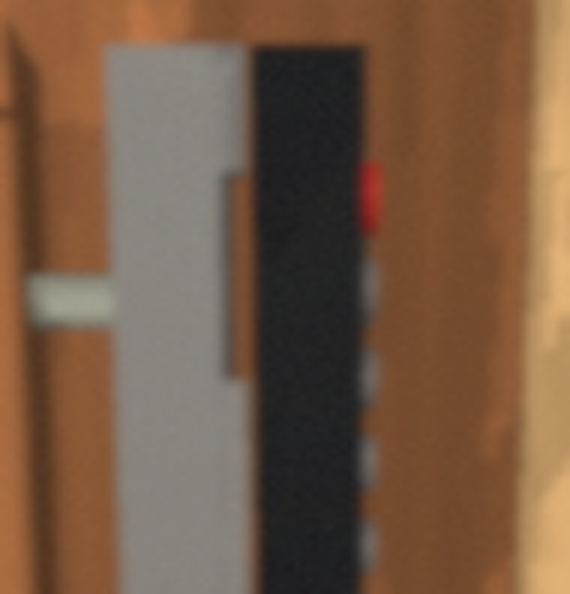

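```bash
python3 - <<'E'
from h import *; from fit import ld; from tgt import C,ex,ey
c=ld("w9.npy")
def pc(u,v): return (205+u/6-.42,125+v/5.4-.41)
def pd(u,v): return (205+u/6-.42,25+v/5.4-.41)
def cr(uv,z): 
    w=ray(c,uv,z)[:2]-C; return np.round([w@ex,w@ey],2)
for n,p in (("R grey outer",pc(128,200)),("R seam grey",pc(251,200)),("R seam blk",pc(263,200)),("R blk outer",pc(361,200)),("R mouth edge",pc(232,360)),("R slot edge",pc(243,360)),("R black edge",pc(264,360)),
 ("R notch end y",pc(236,324)),("L grey outer",pd(112,270)),("L mouth",pd(222,270)),("L slot",pd(238,270)),("L blk",pd(256,270)),("L seam grey",pd(250,480)),("L seam blk",pd(259,480)),("L blk out",pd(362,270)),("Lnotch",pd(236,172)),("Lnotch",pd(236,378)),("end",pd(180,43))):
    print(n,cr(p,64))
print("blade tip", [cr(pc(u,400),84) for u in(247,262,280)])
print("guard L R", cr(pc(180,430),130),cr(pc(383,430),130))
E
```

```text
R grey outer [-10.28 -16.9 ]
R seam grey [  6.94 -16.97]
R seam blk [  8.63 -16.98]
R blk outer [ 22.35 -17.03]
R mouth edge [  3.99 -42.74]
R slot edge [  5.57 -42.75]
R black edge [  8.6  -42.76]
R notch end y [  4.63 -36.82]
L grey outer [-10.49  51.21]
L mouth [ 3.76 51.16]
L slot [ 5.83 51.15]
L blk [ 8.17 51.14]
L seam grey [ 7.14 22.02]
L seam blk [ 8.34 22.01]
L blk out [21.9  51.08]
Lnotch [ 5.71 64.08]
Lnotch [ 5.42 36.42]
end [-1.11 80.54]
blade tip [array([  6.49, -43.5 ]), array([  8.48, -43.51]), array([ 10.88, -43.52])]
guard L R [  0.32 -33.5 ] [ 21.71 -33.6 ]
```

Emit:
apply_moves:
  commands:
    - [[-0.0008,0.001,-0.005,0.002],[-0.0008,0.001,-0.011,0.002],[-0.0008,0.001,-0.015,0.002],[-0.0008,0.001,-0.017,0.002],[-0.0008,0.001,-0.018,0.002],[-0.0008,0.001,-0.018,0.002]]

```text
t: 12.82
ee_pos: [522.7, -27.0, 302.9]
orientation: [1.402, 1.072, -1.402]
ft_force: [-0.7, 0.2, -1.0]
width: 10.0
```

```bash
cat > pos.py <<'E'
from h import *; from tgt import C,ex,ey
o=st(); w=o["ee_pos"][:2]-C; f=o["ft_force"]; Rt=R.from_rotvec(o["orientation"]).as_matrix()
print("t%.2f u_origin %.2f y %.2f D %.2f | Fx' %.1f Fy' %.1f Fz %.1f | yaw %.3f w %.1f mom"%(o["t"],w@ex-3,w@ey,301-o["ee_pos"][2],f[:2]@ex,f[:2]@ey,f[2],np.arctan2(Rt[1,1],Rt[0,1]),o["width"]),np.round(o["moment"],2))
E
python3 pos.py; python3 snap.py w10; python3 - <<'E'
import cv2
a=cv2.imread("pics/w10.png")[120:230,200:300]; cv2.imwrite("pics/w10c.png",cv2.resize(a,None,fx=5.4,fy=5.4,interpolation=cv2.INTER_CUBIC))
E
```

```text
t12.82 u_origin 5.50 y -49.18 D -1.94 | Fx' -0.8 Fy' -0.0 Fz -1.0 | yaw -0.265 w 10.0 mom [-0.07  0.09  0.02]
12.875 [522.73 -27.   303.02] tooly ang -0.2648973765799052 [ 0.81 -0.21 -0.46] qvelmax 0.0036626800364960403
```

View pics/w10c.png

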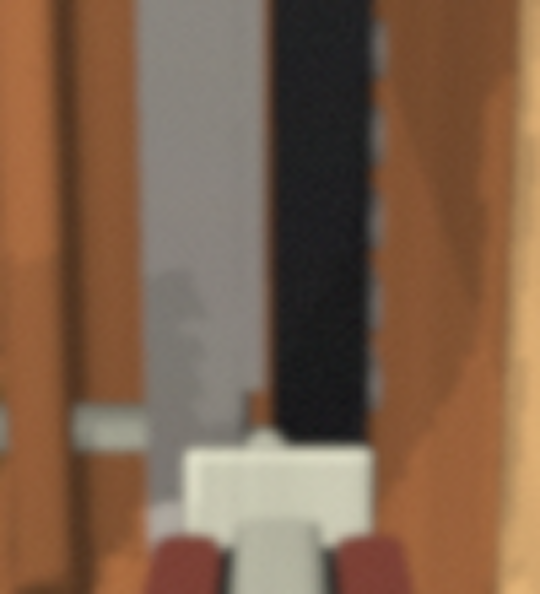

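Emit:
apply_moves:
  commands:
    - [[0,0,-0.001,0],[0,0,-0.002,0],[0,0,-0.003,0],[0,0,-0.003,0]]

```text
t: 13.38
ee_pos: [522.7, -27.0, 299.9]
orientation: [1.402, 1.072, -1.402]
ft_force: [0.0, 0.7, -1.3]
width: 10.0
```

```bash
python3 pos.py
```

```text
t13.38 u_origin 5.46 y -49.23 D 1.14 | Fx' -0.1 Fy' 0.7 Fz -1.3 | yaw -0.265 w 10.0 mom [-0.05  0.05 -0.01]
```

No contact yet. Continuing down gently.

Emit:
apply_moves:
  commands:
    - [[0,0,-0.0005,0],[0,0,-0.001,0],[0,0,-0.0015,0],[0,0,-0.0015,0]]

```text
t: 13.88
ee_pos: [522.7, -27.0, 298.4]
orientation: [1.402, 1.072, -1.402]
ft_force: [-0.5, 0.1, -0.8]
width: 10.2
```

```bash
python3 pos.py
```

```text
t13.88 u_origin 5.45 y -49.23 D 2.60 | Fx' -0.5 Fy' 0.0 Fz -0.8 | yaw -0.265 w 10.2 mom [-0.04  0.04 -0.03]
```

Emit:
apply_moves:
  commands:
    - [[0,0,-0.0007,0],[0,0,-0.0014,0],[0,0,-0.002,0],[0,0,-0.002,0]]

```text
t: 14.38
ee_pos: [522.7, -27.0, 296.4]
orientation: [1.402, 1.072, -1.402]
ft_force: [-0.3, 0.1, -0.7]
width: 9.6
```

```bash
python3 pos.py
```

```text
t14.38 u_origin 5.45 y -49.24 D 4.62 | Fx' -0.3 Fy' -0.0 Fz -0.7 | yaw -0.265 w 9.6 mom [-0.1   0.11 -0.05]
```

Emit:
apply_moves:
  commands:
    - [[-0.00025,7e-05,0,0],[-0.0005,0.00013,0,0],[-0.0005,0.00013,0,0]]

```text
t: 14.75
ee_pos: [522.2, -26.9, 296.5]
orientation: [1.402, 1.072, -1.402]
ft_force: [0.4, -0.1, -1.7]
width: 9.8
```

```bash
python3 pos.py
```

```text
t14.75 u_origin 4.92 y -49.23 D 4.54 | Fx' 0.4 Fy' -0.0 Fz -1.7 | yaw -0.265 w 9.8 mom [-0.08  0.06 -0.01]
```

Emit:
apply_moves:
  commands:
    - [[-0.00025,7e-05,0,0],[-0.0005,0.00013,0,0],[-0.0005,0.00013,0,0]]

```text
t: 15.12
ee_pos: [521.7, -26.8, 296.5]
orientation: [1.402, 1.072, -1.401]
ft_force: [-0.1, 1.0, -1.4]
width: 10.0
```

```bash
python3 pos.py
```

```text
t15.12 u_origin 4.50 y -49.23 D 4.51 | Fx' -0.4 Fy' 1.0 Fz -1.4 | yaw -0.265 w 10.0 mom [-0.07 -0.02  0.02]
```

Emit:
apply_moves:
  commands:
    - [[-0.00025,7e-05,0,0],[-0.0005,0.00013,0,0],[-0.0005,0.00013,0,0]]

```text
t: 15.5
ee_pos: [521.5, -26.7, 296.5]
orientation: [1.402, 1.071, -1.401]
ft_force: [1.2, -0.8, -1.7]
width: 9.8
```

```bash
python3 pos.py
```

```text
t15.50 u_origin 4.21 y -49.22 D 4.46 | Fx' 1.4 Fy' -0.4 Fz -1.7 | yaw -0.265 w 9.8 mom [-0.3  -0.47 -0.  ]
```

Contact with the clamped wall shows in the moment at u_origin≈4.25, a force of about 2.4 N. I'll back off 0.4 mm and go down.

Emit:
apply_moves:
  commands:
    - [[0.0006,-0.00016,0,0],[0.0006,-0.00016,-0.001,0],[0.0006,-0.00016,-0.002,0],[0.0006,-0.00016,-0.003,0],[0.0006,-0.00016,-0.004,0],[0.0006,-0.00016,-0.005,0],[0.0006,-0.00016,-0.005,0]]

```text
t: 16.38
ee_pos: [521.8, -26.8, 291.6]
orientation: [1.402, 1.072, -1.402]
ft_force: [-0.8, -0.6, 4.7]
width: 9.4
```

```bash
python3 pos.py
```

```text
t16.38 u_origin 4.51 y -49.23 D 9.42 | Fx' -0.6 Fy' -0.8 Fz 4.7 | yaw -0.265 w 9.4 mom [-0.08  0.09 -0.01]
```

Emit:
apply_moves:
  commands:
    - [[0,0,-0.001,0],[0,0,-0.002,0],[0,0,-0.003,0],[0,0,-0.004,0],[0,0,-0.005,0],[0,0,-0.006,0],[0,0,-0.006,0]]

```text
t: 17.25
ee_pos: [521.8, -26.8, 285.8]
orientation: [1.402, 1.072, -1.402]
ft_force: [-1.2, 0.3, 8.0]
width: 9.8
```

```bash
python3 pos.py; python3 snap.py w11; python3 - <<'E'
import cv2
a=cv2.imread("pics/w11.png")[50:240,190:310]; cv2.imwrite("pics/w11c.png",cv2.resize(a,None,fx=4.5,fy=3.1,interpolation=cv2.INTER_CUBIC))
E
```

```text
t17.25 u_origin 4.53 y -49.26 D 15.17 | Fx' -1.3 Fy' -0.0 Fz 8.0 | yaw -0.265 w 9.8 mom [-0.07  0.33 -0.03]
17.3 [521.79 -26.8  285.84] tooly ang -0.26497429365367514 [-1.42  0.21  6.52] qvelmax 0.0010736693860345253
```

View pics/w11c.png

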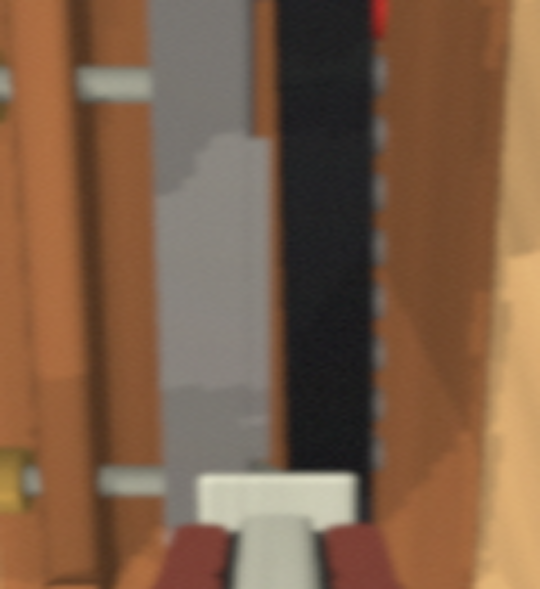

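Emit:
apply_moves:
  commands:
    - [[0,0,0.008,0],[0,0,0.018,0],[0,0,0.022,0],[0.004,0.015,0.022,0],[0.012,0.044,0.022,0],[0.02,0.073,0.022,0],[0.0266,0.0957,0.022,0],[0.0266,0.0957,0.022,0]]

```text
t: 18.3
ee_pos: [548.5, 70.9, 307.1]
orientation: [1.4, 1.074, -1.4]
ft_force: [-1.1, 0.3, -0.9]
width: 9.8
```

Emit:
apply_moves:
  commands:
    - [[0,0,0,0],[0,0,-0.001,0],[0,0,-0.003,0],[0,0,-0.004,0],[0,0,-0.004,0]]

```text
t: 18.92
ee_pos: [548.3, 68.7, 303.3]
orientation: [1.402, 1.072, -1.402]
ft_force: [-0.4, -0.2, -1.6]
width: 9.8
```

```bash
python3 pos.py; python3 snap.py w12; python3 - <<'E'
import cv2
a=cv2.imread("pics/w12.png")[120:240,190:310]; cv2.imwrite("pics/w12c.png",cv2.resize(a,None,fx=5,fy=5,interpolation=cv2.INTER_CUBIC))
E
```

```text
t18.93 u_origin 5.16 y 49.85 D -2.32 | Fx' -0.4 Fy' -0.3 Fz -1.6 | yaw -0.265 w 9.8 mom [-0.05  0.07 -0.01]
18.975 [548.38  68.73 303.39] tooly ang -0.265241951519061 [ 0.08  0.07 -1.2 ] qvelmax 0.0014312391436025695
```

View pics/w12c.png

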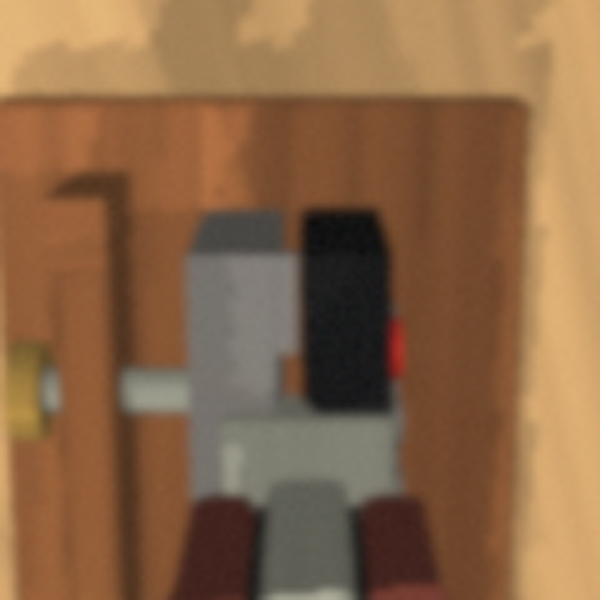

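Emit:
apply_moves:
  commands:
    - [[0,0,-0.001,0],[0,0,-0.002,0],[0,0,-0.003,0],[0,0,-0.004,0],[0,0,-0.0045,0],[0,0,-0.0045,0]]

```text
t: 19.73
ee_pos: [548.4, 68.9, 298.9]
orientation: [1.402, 1.072, -1.402]
ft_force: [0.4, -0.1, -1.5]
width: 9.9
```

```bash
python3 pos.py
```

```text
t19.73 u_origin 5.14 y 50.08 D 2.10 | Fx' 0.4 Fy' 0.0 Fz -1.5 | yaw -0.265 w 9.9 mom [-0.03  0.09  0.04]
```

In the left slot with no contact. Down to D≈4.6, then find the wall.

Emit:
apply_moves:
  commands:
    - [[0,0,-0.001,0],[0,0,-0.002,0],[0,0,-0.0025,0],[-0.0003,8e-05,-0.0025,0],[-0.0006,0.00016,-0.0025,0],[-0.0006,0.00016,-0.0025,0]]

```text
t: 20.48
ee_pos: [547.8, 69.1, 296.5]
orientation: [1.402, 1.072, -1.402]
ft_force: [0.5, -0.1, -1.1]
width: 9.9
```

```bash
python3 pos.py
```

```text
t20.48 u_origin 4.56 y 50.09 D 4.50 | Fx' 0.5 Fy' -0.0 Fz -1.1 | yaw -0.265 w 9.9 mom [-0.08 -0.02 -0.03]
```

Emit:
apply_moves:
  commands:
    - [[-0.0002,5e-05,0,0],[-0.0004,0.0001,0,0],[-0.0004,0.0001,0,0]]

```text
t: 20.85
ee_pos: [547.6, 69.1, 296.5]
orientation: [1.402, 1.071, -1.401]
ft_force: [1.7, -0.9, -2.9]
width: 10.0
```

```bash
python3 pos.py
```

```text
t20.85 u_origin 4.34 y 50.06 D 4.48 | Fx' 1.8 Fy' -0.4 Fz -2.9 | yaw -0.265 w 10.0 mom [-0.28 -0.36  0.03]
```

Emit:
apply_moves:
  commands:
    - [[0.0004,-0.0001,0,0],[0.0004,-0.0001,-0.0015,0],[0.0004,-0.0001,-0.003,0],[0.0004,-0.0001,-0.0045,0],[0.0004,-0.0001,-0.006,0],[0.0004,-0.0001,-0.0075,0],[0.0004,-0.0001,-0.009,0],[0.0004,-0.0001,-0.01,0]]

```text
t: 21.85
ee_pos: [547.8, 69.2, 287.0]
orientation: [1.402, 1.072, -1.401]
ft_force: [-2.0, -0.1, 8.7]
width: 9.6
```

```bash
python3 pos.py
```

```text
t21.85 u_origin 4.56 y 50.23 D 13.96 | Fx' -1.9 Fy' -0.7 Fz 8.7 | yaw -0.265 w 9.6 mom [0.08 0.37 0.02]
```

Emit:
apply_moves:
  commands:
    - [[0,0,-0.0015,0],[0,0,-0.003,0],[0,0,-0.0045,0],[0,0,-0.006,0],[0,0,-0.0075,0],[0,0,-0.009,0],[0,0,-0.0105,0],[0,0,-0.0115,0]]

```text
t: 22.85
ee_pos: [547.8, 69.2, 275.5]
orientation: [1.402, 1.072, -1.401]
ft_force: [-1.9, 0.9, 9.7]
width: 9.9
```

```bash
python3 pos.py; python3 snap.py w13; python3 - <<'E'
import cv2
a=cv2.imread("pics/w13.png")[120:240,190:310]; cv2.imwrite("pics/w13c.png",cv2.resize(a,None,fx=5,fy=5,interpolation=cv2.INTER_CUBIC))
E
```

```text
t22.85 u_origin 4.55 y 50.24 D 25.46 | Fx' -2.0 Fy' 0.3 Fz 9.7 | yaw -0.265 w 9.9 mom [0.08 0.28 0.  ]
22.9 [547.86  69.2  275.43] tooly ang -0.2651599180421366 [-1.2   0.27  6.82] qvelmax 0.0033454268260378686
```

View pics/w13c.png

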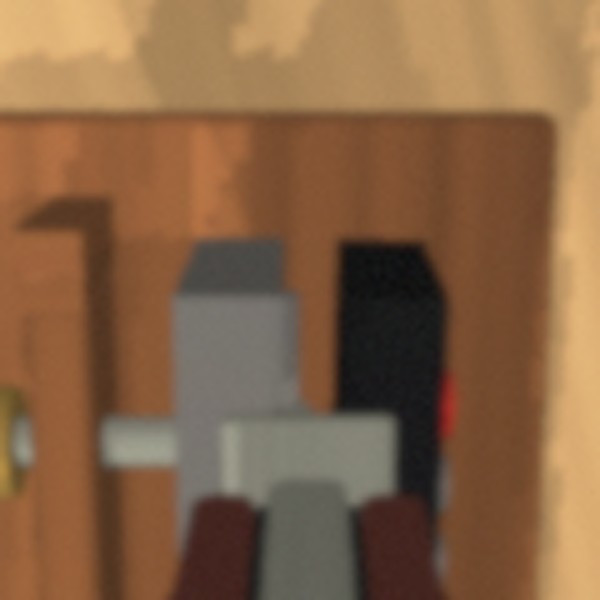

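```bash
cat > gapm.py <<'E'
from h import *; from fit import ld; from tgt import C,ex,ey
def cr(c,uv,z=64):
    w=ray(c,uv,z)[:2]-C; return np.array([w@ex,w@ey])
def prof(fn,npy,rows,x0,x1):
    im=cv2.cvtColor(cv2.imread(fn),cv2.COLOR_BGR2HSV); b=cv2.imread(fn).astype(int); 
    for r in rows: print(r,[tuple(b[r,x][::-1]) for x in range(x0,x1)])
E
python3 - <<'E'
from gapm import *
c=ld("w13.npy")
for r in (182,188,194): 
    b=cv2.imread("pics/w13.png").astype(int)[r,220:285]
    red=b[:,2]-b[:,0]; print(r,"".join("B" if (v>25) else ("k" if s<60 else ".") for v,s in zip(red,b.sum(1)//3)))
    # subpixel crossings of red excess and brightness
    ix=np.where(red>25)[0]; l,h=220+ix[0],220+ix[-1]; print(l,h,cr(c,(l-.5,r)),cr(c,(h+.5,r)))
E
```

```text
182 BBBBB........................BBBBBBBBBkkkkkkkkkkkkkkkkkkkkkBBBBBB
220 284 [-13.77366267  77.30595697] [31.18114929 77.2541459 ]
188 BBBBB........................BBBBBBBBBkkkkkkkkkkkkkkkkkkkkkBBBBBB
220 284 [-13.90348765  73.0237554 ] [31.30897764 72.97122889]
194 BBBBBB.......................BBBBBBBBBkkkkkkkkkkkkkkkkkkkkBBBBBBB
220 284 [-14.03480929  68.69218738] [31.43827978 68.63893234]
```

Emit:
apply_moves:
  commands:
    - [[0,0,0.008,0],[0,0,0.02,0],[0,0,0.03,0],[0,0,0.032,0],[-0.004,-0.015,0.032,0],[-0.012,-0.044,0.032,0],[-0.02,-0.074,0.032,0],[-0.0252,-0.0962,0.032,0]]

```text
t: 23.9
ee_pos: [521.4, -28.9, 306.4]
orientation: [1.401, 1.073, -1.404]
ft_force: [0.6, 0.2, -1.8]
width: 10.0
```

Emit:
apply_moves:
  commands:
    - [[0,0,0,0],[0,0,0,0],[0,0,-0.003,0],[0,0,-0.004,0],[0,0,-0.004,0]]

```text
t: 24.52
ee_pos: [522.6, -26.8, 302.7]
orientation: [1.401, 1.073, -1.402]
ft_force: [0.4, 0.0, -1.4]
width: 9.8
```

```bash
python3 pos.py; python3 snap.py w14; python3 - <<'E'
import cv2
a=cv2.imread("pics/w14.png")[20:240,190:310]; cv2.imwrite("pics/w14c.png",cv2.resize(a,None,fx=5,fy=2.7,interpolation=cv2.INTER_CUBIC))
E
```

```text
t24.52 u_origin 5.30 y -49.01 D -1.71 | Fx' 0.4 Fy' 0.2 Fz -1.4 | yaw -0.264 w 9.8 mom [-0.08  0.04 -0.02]
24.575 [522.61 -26.8  302.81] tooly ang -0.26440394499199765 [-0.3 -0.2 -1.3] qvelmax 0.0031960506448656424
```

View pics/w14c.png

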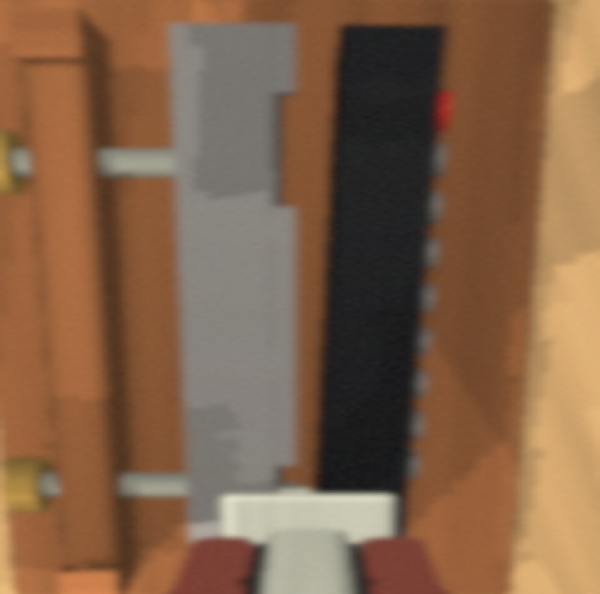

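```bash
cat >> gapm.py <<'E'
def gaps(n,rows,x0=235,x1=275):
    c=ld(n+".npy"); b=cv2.imread(f"pics/{n}.png").astype(float); out=[]
    for r in rows:
        red=b[r,x0:x1,2]-b[r,x0:x1,0]; ix=np.where(red>25)[0]
        if len(ix)==0: continue
        runs=np.split(ix,np.where(np.diff(ix)>1)[0]+1); run=max(runs,key=len); m=red[run].max()
        i=run[0]; 
        xl=np.interp(m/2,[red[i-1],red[i]],[i-1,i]) if red[i]>m/2 else i
        while red[i]<m/2: i+=1
        xl=i-(red[i]-m/2)/(red[i]-red[i-1]); j=run[-1]
        while red[j]<m/2: j-=1
        xr=j+(red[j]-m/2)/(red[j]-red[j+1])
        A,B=cr(c,(x0+xl,r)),cr(c,(x0+xr,r)); out.append((A[1],A[0],B[0],B[0]-A[0]))
    return np.array(out)
E
python3 - <<'E'
from gapm import *
g=gaps("w14",range(32,196,6)); print(np.round(g,2))
E
```

```text
[[ 78.01   6.92  13.26   6.34]
 [ 74.27   6.94  13.01   6.08]
 [ 70.49   6.91  12.7    5.79]
 [ 66.67   6.85  12.66   5.81]
 [ 62.81   5.02  12.65   7.62]
 [ 58.91   4.88  12.48   7.6 ]
 [ 54.98   4.86  12.4    7.55]
 [ 51.     4.85  12.21   7.36]
 [ 46.98   4.82  12.19   7.37]
 [ 42.92   4.83  12.04   7.21]
 [ 38.81   4.79  12.03   7.23]
 [ 34.66   6.79  11.99   5.2 ]
 [ 30.47   6.79  11.82   5.03]
 [ 26.24   6.73  11.64   4.9 ]
 [ 21.95   6.79  11.62   4.83]
 [ 17.63   6.75  11.41   4.66]
 [ 13.25   6.72  11.39   4.68]
 [  8.83   6.7   11.35   4.64]
 [  4.36   6.69  11.1    4.4 ]
 [ -0.16   6.66  11.13   4.46]
 [ -4.74   6.67  10.87   4.2 ]
 [ -9.36   6.66  10.68   4.03]
 [-14.03   6.63  10.71   4.08]
 [-18.76   6.65  10.69   4.04]
 [-23.54   6.6   10.56   3.96]
 [-28.37   6.57  10.54   3.97]
 [-33.27   6.49  10.28   3.79]
 [-38.21   4.55  10.11   5.56]]
```

Emit:
apply_moves:
  commands:
    - [[0,0,-0.0015,0],[0,0,-0.003,0],[0,0,-0.0045,0],[0,0,-0.0065,0],[-0.0004,0.0001,-0.0085,0],[-0.0008,0.0002,-0.01,0],[-0.0008,0.0002,-0.01,0]]

```text
t: 25.45
ee_pos: [521.8, -26.9, 292.8]
orientation: [1.402, 1.072, -1.402]
ft_force: [-1.2, -0.3, -1.6]
width: 10.1
```

```bash
python3 pos.py
```

```text
t25.45 u_origin 4.55 y -49.39 D 8.17 | Fx' -1.1 Fy' -0.6 Fz -1.6 | yaw -0.265 w 10.1 mom [-0.06  0.11 -0.03]
```

Emit:
apply_moves:
  commands:
    - [[0,0,-0.002,0],[0,0,-0.004,0],[0,0,-0.0055,0],[0,0,-0.007,0],[0,0,-0.0085,0],[0,0,-0.01,0],[0,0,-0.0115,0],[0,0,-0.013,0]]

```text
t: 26.45
ee_pos: [521.8, -26.9, 280.4]
orientation: [1.402, 1.072, -1.402]
ft_force: [-1.9, 0.3, 8.7]
width: 9.7
```

```bash
python3 pos.py
```

```text
t26.45 u_origin 4.55 y -49.32 D 20.58 | Fx' -1.9 Fy' -0.2 Fz 8.7 | yaw -0.265 w 9.7 mom [ 0.04  0.55 -0.01]
```

Emit:
apply_moves:
  commands:
    - [[0,0,-0.0015,0],[0,0,-0.003,0],[0,0,-0.0045,0],[0,0,-0.006,0],[0,0,-0.0075,0],[0,0,-0.009,0],[0,0,-0.0105,0],[0,0,-0.0115,0]]

```text
t: 27.45
ee_pos: [521.8, -26.9, 269.0]
orientation: [1.402, 1.072, -1.402]
ft_force: [-3.4, 0.3, 7.8]
width: 9.9
```

```bash
python3 pos.py; python3 snap.py w15; python3 - <<'E'
from gapm import *
print(np.round(gaps("w15",range(40,196,14),235,285),2))
E
```

```text
t27.45 u_origin 4.57 y -49.35 D 32.03 | Fx' -3.3 Fy' -0.6 Fz 7.8 | yaw -0.265 w 9.9 mom [-0.01  0.56 -0.01]
27.5 [521.75 -26.9  268.83] tooly ang -0.2649684429271568 [-2.71  0.32  6.82] qvelmax 0.0027685562963406436
[[ 64.91   6.92  11.84   4.91]
 [ 57.38   4.76  12.04   7.28]
 [ 49.66   4.88  12.13   7.25]
 [ 41.75   4.84  12.16   7.32]
 [ 33.65   6.92  12.35   5.43]
 [ 25.35   6.83  12.56   5.73]
 [ 16.84   6.9   12.72   5.82]
 [  8.11   6.86  12.96   6.1 ]
 [ -0.84   6.87  13.09   6.22]
 [-10.03   6.81  13.21   6.4 ]
 [-19.46   6.71  13.35   6.64]
 [-29.15   6.72  13.57   6.85]]
```

Emit:
apply_moves:
  commands:
    - [[0,0,-0.0015,0],[0,0,-0.003,0],[0,0,-0.004,0],[0,0,-0.004,0]]

```text
t: 28.0
ee_pos: [521.8, -26.9, 264.9]
orientation: [1.402, 1.072, -1.402]
ft_force: [-3.3, 1.0, 5.9]
width: 9.7
```

```bash
python3 pos.py; python3 snap.py w16; python3 - <<'E'
from gapm import *
for n in ("w9","w14","w15","w16"):
    g=gaps(n,range(34 if n!="w9" else 60,192,2),235,285); g=g[(abs(g[:,3])<15)&(g[:,0]>-36)]
    l=np.polyfit(g[:,0],g[:,2],1); m=abs(np.polyval(l,g[:,0])-g[:,2])<.4; l=np.polyfit(g[m,0],g[m,2],1)
    k=(g[:,1]>6.2); gl=np.polyfit(g[k,0],g[k,1],1)
    print(n,len(g),m.sum(),"gap60 %.2f gap-60 %.2f"%(np.polyval(l,60)-np.polyval(gl,60),np.polyval(l,-60)-np.polyval(gl,-60)))
E
```

```text
t28.00 u_origin 4.55 y -49.35 D 36.15 | Fx' -3.4 Fy' 0.2 Fz 5.9 | yaw -0.265 w 9.7 mom [-0.02  0.42 -0.  ]
28.05 [521.73 -26.91 264.83] tooly ang -0.264994529043581 [-2.5   0.08  5.15] qvelmax 0.0021388250957886145Traceback (most recent call last):
  File "<stdin>", line 3, in <module>
  File "gapm.py", line 18, in gaps
    xr=j+(red[j]-m/2)/(red[j]-red[j+1])
                              ~~~^^^^^
IndexError: index 50 is out of bounds for axis 0 with size 50
```

```bash
sed -i 's/run=max(runs,key=len)/run=max([q for q in runs if q[-1]<x1-x0-2 and q[0]>1] or [runs[0][:1]],key=len)/; s/        A,B=cr/        if not(0<xl<xr): continue\n        A,B=cr/' gapm.py; cat > gg.py <<'E'
from gapm import *
import sys
for n in sys.argv[1:]:
    try:
        r=[]
        for row in range(34,192,2):
            try: r+=list(gaps(n,[row],235,285))
            except Exception: pass
        g=np.array(r); g=g[(abs(g[:,3])<15)&(g[:,0]>-36)]
        l=np.polyfit(g[:,0],g[:,2],1)
        for _ in range(4): m=abs(np.polyval(l,g[:,0])-g[:,2])<.4; l=np.polyfit(g[m,0],g[m,2],1)
        k=(g[:,1]>6.2)&(g[:,1]<7.6); gl=np.polyfit(g[k,0],g[k,1],1)
        print(n,len(g),m.sum(),k.sum(),"gap60 %.2f gap-60 %.2f"%(np.polyval(l,60)-np.polyval(gl,60),np.polyval(l,-60)-np.polyval(gl,-60)), l,gl)
    except Exception as e: print(n,e)
E
python3 gg.py w9 w11 w14 w15 w16
```

```text
w9 75 61 2 gap60 2.23 gap-60 2.81 [-4.86558128e-03  8.71926622e+00] [6.2016548e-06 6.2012722e+00]
w11 78 72 49 gap60 1.68 gap-60 3.52 [-0.01863388  9.12554242] [-3.24781722e-03  6.52556487e+00]
w14 79 79 58 gap60 5.66 gap-60 3.13 [ 0.02414524 11.07195787] [3.07223295e-03 6.67682823e+00]
w15 79 79 55 gap60 5.04 gap-60 7.42 [-0.01824649 13.04271678] [1.55761172e-03 6.81321758e+00]
w16 79 79 54 gap60 4.90 gap-60 8.65 [-0.02991866 13.62205901] [1.33871146e-03 6.84479602e+00]
```

View pics/w16b.png

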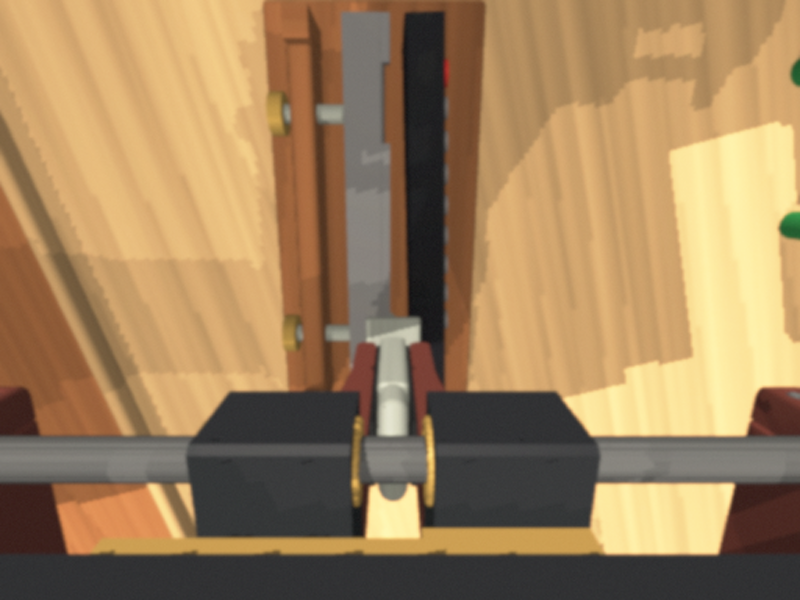

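Emit:
apply_moves:
  commands:
    - [[0,0,0.008,0],[0,0,0.023,0],[0,0,0.038,0],[0,0,0.042,0],[0.004,0.015,0.042,0],[0.012,0.044,0.042,0],[0.02,0.073,0.042,0],[0.0271,0.0956,0.042,0]]

```text
t: 29.05
ee_pos: [548.9, 70.6, 305.9]
orientation: [1.401, 1.073, -1.402]
ft_force: [0.2, 0.5, -1.1]
width: 10.1
```

Emit:
apply_moves:
  commands:
    - [[0,0,0,0],[0,0,0,0],[0,0,-0.003,0],[0,0,-0.004,0],[0,0,-0.004,0]]

```text
t: 29.68
ee_pos: [548.8, 68.2, 302.3]
orientation: [1.402, 1.072, -1.403]
ft_force: [0.2, -0.7, 0.1]
width: 9.6
```

```bash
python3 pos.py; python3 snap.py w17; python3 - <<'E'
import cv2
a=cv2.imread("pics/w17.png")[120:240,190:310]; cv2.imwrite("pics/w17c.png",cv2.resize(a,None,fx=5,fy=5,interpolation=cv2.INTER_CUBIC))
E
```

```text
t29.68 u_origin 5.73 y 49.53 D -1.30 | Fx' 0.4 Fy' -0.6 Fz 0.1 | yaw -0.266 w 9.6 mom [-0.06  0.08 -0.02]
29.725 [548.85  68.31 302.41] tooly ang -0.26561054881822826 [ 0.13  0.09 -0.69] qvelmax 0.0035538491714304987
```

View pics/w17c.png

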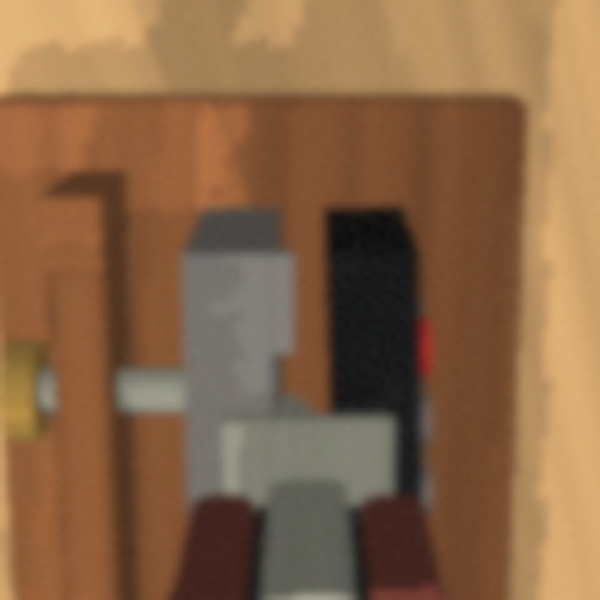

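Left slot clear: the gap runs px 295–330. Descending and shifting to the wall side.

Emit:
apply_moves:
  commands:
    - [[0,0,-0.0015,0],[0,0,-0.003,0],[0,0,-0.005,0],[0,0,-0.007,0],[-0.0005,0.0001,-0.009,0],[-0.001,0.0003,-0.011,0],[-0.001,0.0003,-0.011,0]]

```text
t: 30.6
ee_pos: [547.9, 69.0, 291.3]
orientation: [1.402, 1.072, -1.402]
ft_force: [-0.7, 0.5, -1.6]
width: 9.9
```

```bash
python3 pos.py
```

```text
t30.60 u_origin 4.63 y 50.03 D 9.71 | Fx' -0.8 Fy' 0.3 Fz -1.6 | yaw -0.265 w 9.9 mom [-0.07  0.04 -0.04]
```

Emit:
apply_moves:
  commands:
    - [[0,0,-0.003,0],[0,0,-0.006,0],[0,0,-0.009,0],[0,0,-0.011,0],[0,0,-0.0125,0],[0,0,-0.014,0],[0,0,-0.0155,0],[0,0,-0.017,0]]

```text
t: 31.6
ee_pos: [547.9, 69.0, 274.6]
orientation: [1.402, 1.072, -1.402]
ft_force: [-2.1, 1.7, 4.9]
width: 10.2
```

```bash
python3 pos.py
```

```text
t31.60 u_origin 4.65 y 50.09 D 26.38 | Fx' -2.5 Fy' 1.1 Fz 4.9 | yaw -0.265 w 10.2 mom [ 0.09  0.34 -0.01]
```

Emit:
apply_moves:
  commands:
    - [[0,0,-0.0015,0],[0,0,-0.003,0],[0,0,-0.0045,0],[0,0,-0.006,0],[0,0,-0.0075,0],[0,0,-0.009,0],[0,0,-0.0095,0],[0,0,-0.0095,0]]

```text
t: 32.6
ee_pos: [547.9, 69.0, 265.4]
orientation: [1.402, 1.072, -1.402]
ft_force: [-2.6, 1.0, 5.8]
width: 9.9
```

```bash
python3 pos.py; python3 snap.py w18; python3 - <<'E'
import cv2
a=cv2.imread("pics/w18.png")[120:240,190:310]; cv2.imwrite("pics/w18c.png",cv2.resize(a,None,fx=5,fy=5,interpolation=cv2.INTER_CUBIC))
E
```

```text
t32.60 u_origin 4.63 y 50.08 D 35.60 | Fx' -2.8 Fy' 0.3 Fz 5.8 | yaw -0.265 w 9.9 mom [-0.   0.5 -0. ]
32.65 [547.88  69.04 265.4 ] tooly ang -0.2650662123007682 [-2.05  0.84  5.61] qvelmax 0.0013249157340482817
```

View pics/w18c.png

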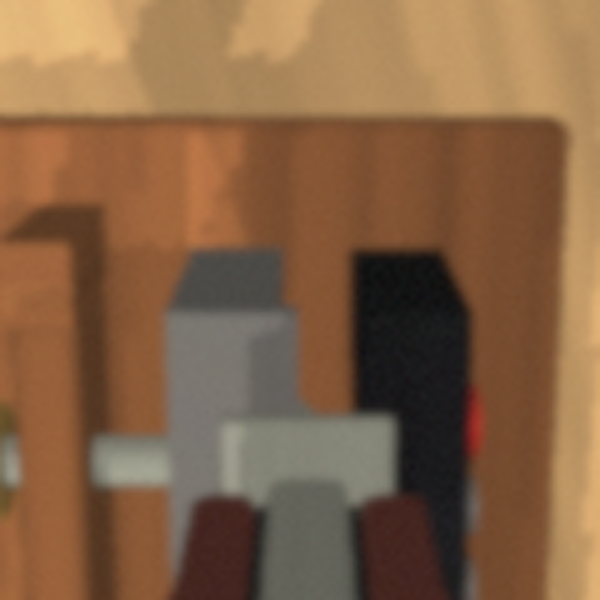

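```bash
python3 - <<'E'
from gapm import *
for n,(a,b) in {"w18":((168,315),(469,315)),"w13":((175,300),(443,300)),"w12":((188,258),(388,258)),"w17":((184,258),(416,258))}.items():
    c=ld(n+".npy"); f=lambda p:(190+p[0]/5-.4,120+p[1]/5-.4)
    A,B=cr(c,f(a)),cr(c,f(b)); print(n,A,B,"gap",B[0]-A[0]-32)
E
```

```text
w18 [-10.19303324  79.07596867] [29.26118177 79.03465173] gap 7.4542150111102075
w13 [-10.20325868  79.00116097] [26.78279519 78.95866986] gap 4.986053868445225
w12 [-10.15694952  79.00907438] [21.19542575 78.96793844] gap -0.647624733413501
w17 [-10.15565901  78.90291251] [26.04311995 78.84451552] gap 4.198778956288322
```

```bash
python3 - <<'E'
from gapm import *
import gapm
for z in (64,18):
  gapm.cr=lambda c,uv,zz=None: cr(c,uv,z)
  print("z",z)
  for n in ("w11","w14","w16","w18"):
    r=[]
    for row in range(30,200,3):
        try: r+=list(gaps(n,[row],235,290))
        except Exception: pass
    g=np.array(r); g=g[(g[:,3]<20)]
    l=np.polyfit(g[:,0],g[:,2],1)
    for _ in range(6): m=abs(np.polyval(l,g[:,0])-g[:,2])<.4; l=np.polyfit(g[m,0],g[m,2],1)
    sl=g[(g[:,1]<6)]
    print(n,m.sum(),"blk at 60,-60: %.2f %.2f"%(np.polyval(l,60),np.polyval(l,-60)),"slotwall L %.2f R %.2f"%(np.median(sl[sl[:,0]>0,1]) if (sl[:,0]>0).any() else 0,np.median(sl[sl[:,0]<0,1]) if (sl[:,0]<0).any() else 0), "lip %.2f"%np.median(g[g[:,1]>=6,1]) if (g[:,1]>=6).any() else "", "yrange",g[m,0].min(),g[m,0].max())
E
```

```text
z 64
w11 51 blk at 60,-60: 8.02 10.21 slotwall L 4.67 R 0.00 lip 6.52 yrange -36.822414768179776 64.21216080945503
w14 56 blk at 60,-60: 12.52 9.64 slotwall L 4.87 R 4.82 lip 6.70 yrange -41.541812858663356 77.38822928048103
w16 57 blk at 60,-60: 11.84 15.37 slotwall L 4.82 R 0.00 lip 6.87 yrange -30.770589675376613 69.11702133175932
w18 7 blk at 60,-60: 15.29 26.41 slotwall L 4.86 R 0.00 lip 6.73 yrange 68.54104496515761 107.85482316764359
z 18
w11 51 blk at 60,-60: 8.18 10.37 slotwall L 3.96 R 5.69 lip 6.20 yrange -50.33821168672047 73.70851088209865
w14 56 blk at 60,-60: 13.13 10.25 slotwall L 4.06 R 4.01 lip 6.28 yrange -55.061881664843824 88.86531885115758
w16 57 blk at 60,-60: 13.09 16.63 slotwall L 4.00 R 0.00 lip 6.58 yrange -44.285141293212156 80.9905160782344
w18 6 blk at 60,-60: 15.75 27.27 slotwall L 4.04 R 0.00 lip 6.39 yrange 57.63224930382716 104.3092004843503gapm.py:16: RuntimeWarning: divide by zero encountered in scalar divide
  xl=i-(red[i]-m/2)/(red[i]-red[i-1]); j=run[-1]
gapm.py:18: RuntimeWarning: divide by zero encountered in scalar divide
  xr=j+(red[j]-m/2)/(red[j]-red[j+1])
h.py:14: RuntimeWarning: invalid value encountered in multiply
  _,K,Rm,t=c; o=-Rm.T@t; d=Rm.T@np.linalg.inv(K)@np.array([uv[0],uv[1],1.]); s=(z-o[2])/d[2]; return o+s*d
```

Emit:
apply_moves:
  commands:
    - [[0,0,-0.001,0],[0,0,-0.002,0],[0,0,-0.0025,0],[0,0,-0.0025,0],[0,0,-0.0025,0]]

```text
t: 33.28
ee_pos: [547.9, 69.0, 262.9]
orientation: [1.402, 1.072, -1.402]
ft_force: [-1.7, -0.1, 6.3]
width: 9.8
```

```bash
python3 pos.py
```

```text
t33.27 u_origin 4.61 y 50.07 D 38.07 | Fx' -1.6 Fy' -0.6 Fz 6.3 | yaw -0.265 w 9.8 mom [ 0.06  0.49 -0.05]
```

Emit:
apply_moves:
  commands:
    - [[0,0,0.006,0],[0,0,0.02,0],[0,0,0.04,0],[0,0,0.055,0],[-0.008,-0.03,0.06,0],[-0.02,-0.075,0.06,0],[-0.026,-0.096,0.06,0],[-0.026,-0.096,0.06,0]]

```text
t: 34.28
ee_pos: [521.4, -28.1, 323.0]
orientation: [1.403, 1.071, -1.403]
ft_force: [-0.3, -0.2, -0.1]
width: 9.5
```

Emit:
apply_moves:
  commands:
    - [[0,0,0,0],[0,0,0,0]]

```text
t: 34.52
ee_pos: [522.1, -26.3, 322.6]
orientation: [1.401, 1.072, -1.401]
ft_force: [0.4, 0.6, -0.8]
width: 9.9
```

```bash
python3 pos.py; python3 snap.py w19; python3 - <<'E'
from gapm import *
import gapm
for z in (64,18):
  gapm.cr=lambda c,uv,zz=None: cr(c,uv,z)
  for n in ("w14","w16","w19"):
    r=[]
    for row in range(30,195,3):
        try: r+=list(gaps(n,[row],235,285))
        except Exception: pass
    g=np.array(r); g=g[(g[:,3]<16)&(g[:,3]>2)]
    l=np.polyfit(g[:,0],g[:,2],1)
    for _ in range(6): m=abs(np.polyval(l,g[:,0])-g[:,2])<.4; l=np.polyfit(g[m,0],g[m,2],1)
    sl=g[(g[:,1]<5.6)]
    print(z,n,m.sum(),"blk at 60,-60: %.2f %.2f"%(np.polyval(l,60),np.polyval(l,-60)),"slot",np.median(sl[:,1]),"range",g[m,0].min(),g[m,0].max())
E
```

```text
t34.52 u_origin 4.74 y -48.64 D -21.57 | Fx' 0.3 Fy' 0.7 Fz -0.8 | yaw -0.264 w 9.9 mom [-0.08  0.07  0.03]
34.575 [522.11 -26.28 322.49] tooly ang -0.2638737700579331 [-0.38  0.19 -1.52] qvelmax 0.0017204445537285784
64 w14 54 blk at 60,-60: 12.52 9.64 slot 4.86754611896073 range -36.55664267873204 77.38822928048103
64 w16 55 blk at 60,-60: 11.83 15.40 slot 4.816460561296094 range -26.648201136814276 69.11702133175932
64 w19 50 blk at 60,-60: 15.19 15.42 slot 4.6781930079124585 range -41.55138926187271 74.51129665077288
18 w14 54 blk at 60,-60: 13.13 10.26 slot 4.060520165809643 range -49.02890988422414 88.86531885115758
18 w16 55 blk at 60,-60: 13.08 16.65 slot 4.002113943633336 range -39.11498126133374 80.9905160782344
18 w19 49 blk at 60,-60: 16.53 16.81 slot 4.01059756430258 range -54.012677411522354 81.93312590452604
```

View pics/w19b.png

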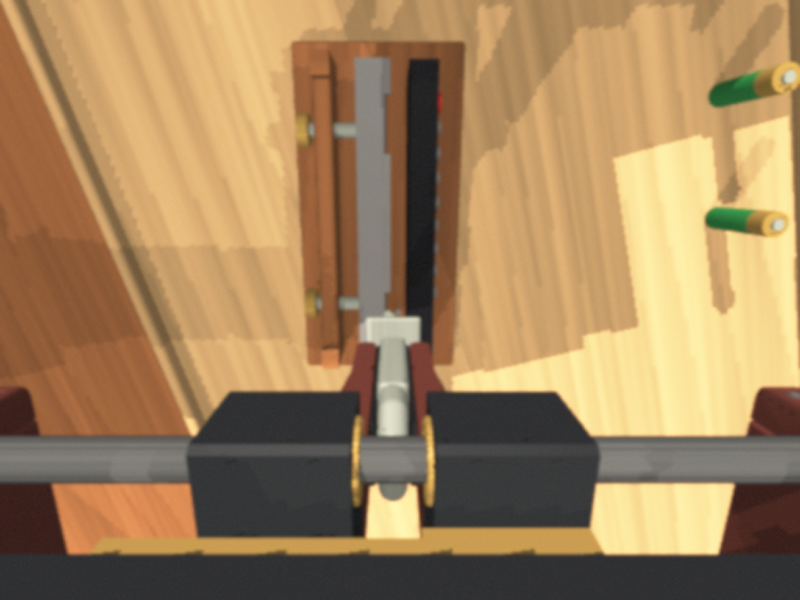

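Emit:
apply_moves:
  commands:
    - [[0,0,0.02,0],[0.004,-0.04,0.02,0.04],[0.009,-0.09,0.02,0.09],[0.015,-0.15,0.02,0.15],[0.021,-0.205,0.02,0.2],[0.0241,-0.2353,0.02,0.216],[0.0241,-0.2353,0.02,0.216],[0.0241,-0.2353,0.02,0.216]]

```text
t: 35.58
ee_pos: [545.9, -261.3, 342.1]
orientation: [1.245, 1.187, -1.245]
ft_force: [-0.3, -0.3, -0.7]
width: 9.5
```

Emit:
apply_moves:
  commands:
    - [[0,0,0,0],[0,0,0,0]]

```text
t: 35.83
ee_pos: [546.1, -261.3, 342.5]
orientation: [1.244, 1.186, -1.244]
ft_force: [-0.0, 0.4, -1.0]
width: 10.4
```

```bash
python3 snap.py w20
```

```text
35.875 [ 546.11 -261.47  342.58] tooly ang -0.04783308052496719 [-0.47 -0.26 -0.83] qvelmax 0.005205954968807706
```

View pics/w20b.png

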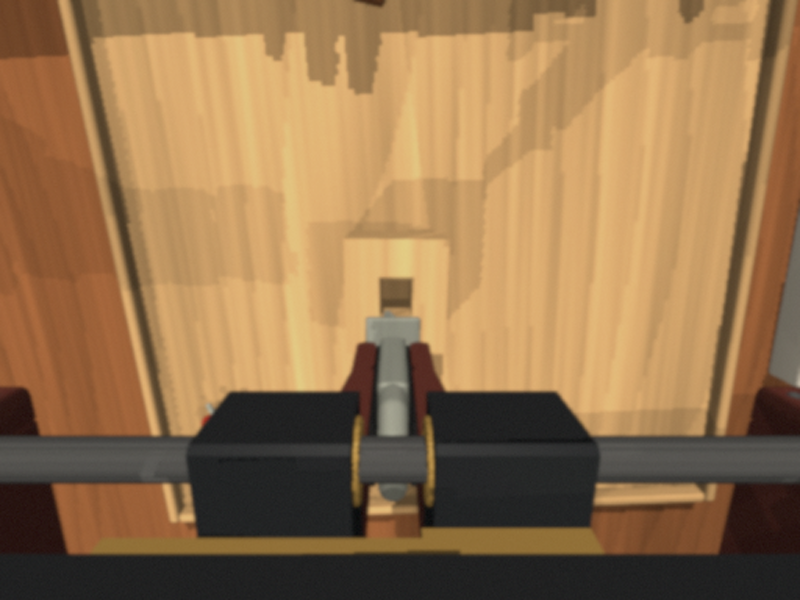

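Pose matches the original grasp to 0.2 mm, and the pocket is at px (396,295). Lowering.

Emit:
apply_moves:
  commands:
    - [[0,0,-0.015,0],[0,0,-0.032,0],[0,0,-0.043,0],[0,0,-0.052,0],[0,0,-0.062,0],[0,0,-0.072,0],[0,0,-0.08,0],[0,0,-0.085,0]]

```text
t: 36.88
ee_pos: [545.9, -262.3, 256.9]
orientation: [1.245, 1.186, -1.245]
ft_force: [-0.4, -1.1, -1.1]
width: 9.4
```

Emit:
apply_moves:
  commands:
    - [[0,0,-0.002,0],[0,0,-0.005,0],[0,0,-0.007,0],[0,0,-0.009,0],[0,0,-0.0095,0],[0,0,-0.0095,0]]

```text
t: 37.62
ee_pos: [546.0, -262.3, 248.0]
orientation: [1.245, 1.186, -1.245]
ft_force: [-0.3, 0.5, -1.2]
width: 9.6
```

```bash
python3 pos.py; python3 -c "
from h import *
print(st()['ee_pos'])"
```

```text
t37.62 u_origin 89.60 y -270.22 D 53.03 | Fx' -0.5 Fy' 0.4 Fz -1.2 | yaw -0.049 w 9.6 mom [-0.08  0.05 -0.04]
[ 545.99839201 -262.33825456  247.96697593]
```

Emit:
apply_moves:
  commands:
    - [[0,0,-0.0005,0],[0,0,-0.001,0],[0,0,-0.0012,0],[0,0,-0.0012,0]]

```text
t: 38.12
ee_pos: [546.0, -262.3, 246.9]
orientation: [1.245, 1.185, -1.245]
ft_force: [-0.4, -0.4, 1.2]
width: 9.8
```

```bash
python3 pos.py; python3 -c "
from h import *
print(st()['ee_pos'])"
```

```text
t38.12 u_origin 89.63 y -270.20 D 54.05 | Fx' -0.2 Fy' -0.4 Fz 1.2 | yaw -0.049 w 9.8 mom [-0.05  0.22 -0.05]
[ 546.02673933 -262.32995714  246.94599775]
```

Seated: guard contact at the original height 246.9, so the opener did not slip in the grip. Releasing.

Emit:
apply_moves:
  commands:
    - [[0,0,0,0],[0,0,0,0],[0,0,0,0],[0,0,0,0],[0,0,0,0],[0,0,0,0]]
  gripper: 0.07

```text
t: 38.88
ee_pos: [546.0, -262.4, 246.8]
orientation: [1.245, 1.186, -1.245]
ft_force: [0.2, -0.0, 0.8]
width: 66.2
```

Emit:
apply_moves:
  commands:
    - [[0,0,0.015,0],[0,0,0.04,0],[0,0,0.07,0],[0,0.02,0.1,0],[0,0.04,0.11,0],[0,0.04,0.11,0],[0,0.04,0.11,0],[0,0.04,0.11,0]]

```text
t: 39.88
ee_pos: [545.8, -222.6, 355.6]
orientation: [1.245, 1.187, -1.246]
ft_force: [-0.1, 1.1, -0.1]
width: 70.2
```

```bash
python3 snap.py w21; python3 - <<'E'
from h import *
for n in("top","scene"):
    c=shot(n,f"{n}_end.png")
    for nm,p in(("stand",(545,-262,40)),("cradle",(525,20,50))):
        u=proj(c,p)[0]; x,y=int(u[0]),int(u[1]); w=50
        cv2.imwrite(f"pics/{n}_{nm}2.png",cv2.resize(c[0][y-w:y+w,x-w:x+w,::-1],(300,300),interpolation=cv2.INTER_CUBIC))
a=[cv2.imread(f'pics/{n}_{m}2.png') for n in('top','scene') for m in('stand','cradle')]
cv2.imwrite('pics/crops2.png',np.vstack([np.hstack(a[:2]),np.hstack(a[2:])]))
E
```

```text
39.925 [ 545.79 -222.7   355.7 ] tooly ang -0.04942817771155471 [ 0.46  0.52 -0.27] qvelmax 0.002204540445688152
```

View pics/w21b.png

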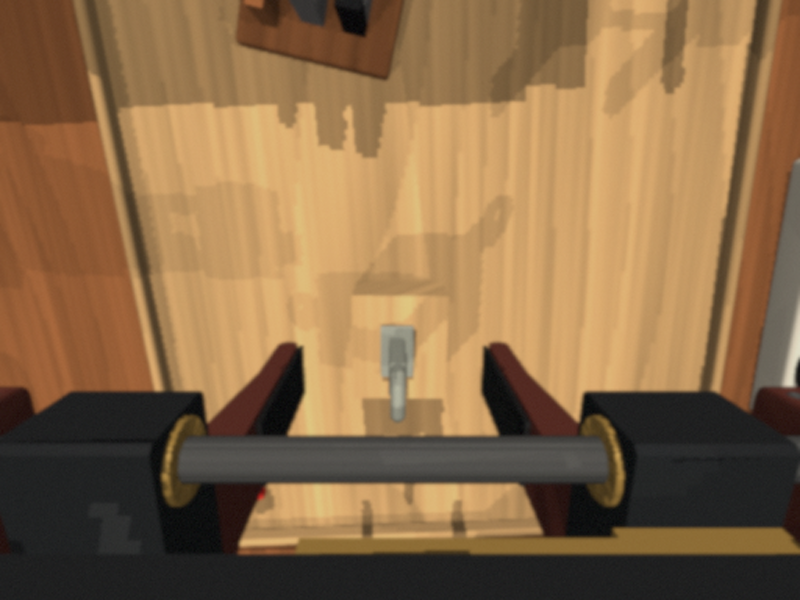

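View pics/crops2.png

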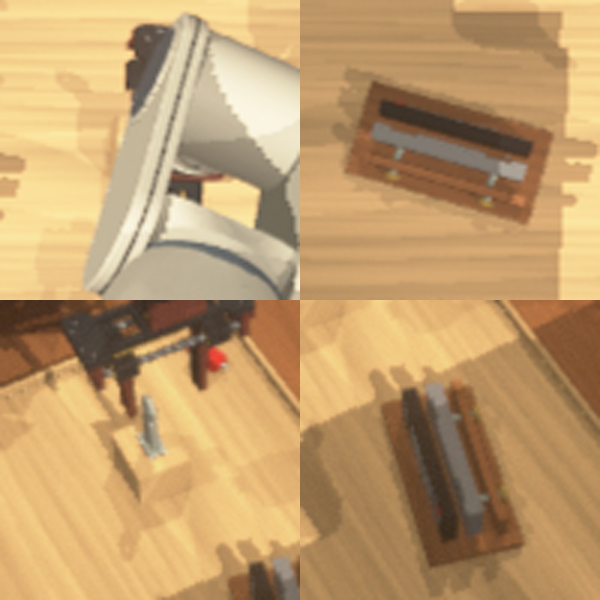

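View pics/top_end.png

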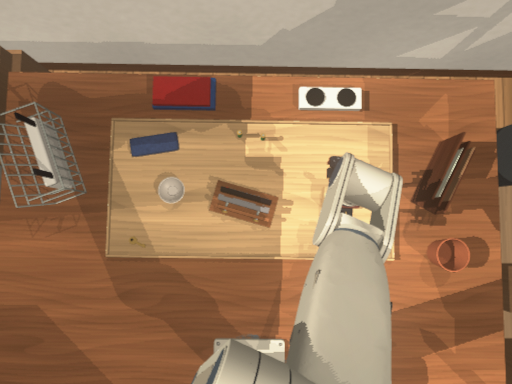

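The opener stands upright in the stand (scene crop, px (150,430)) with its guard on the block. The halves are parallel and clearly apart, and the other things are where they were. Handing in.

```bash
python3 - <<'E'
from workcell import workorder, readout
print(readout.get_obs()["t"]); print(workorder.close_job())
E
```

```text
40.025
the job is handed in; nothing more can be done
None
```

The remote's two halves are apart and the opener is back upright in its stand, released. I handed the job in at 40.0 s of the 72 s allowed; it reports no verdict.

- **Grip:** my first grip, across the handle's 22 mm width, stopped on the wider ring. I reopened in the stand, turned a quarter and held the handle across its 10 mm thickness instead, which is not the grip you specified.
- **Finding the seam:** camera and touch disagreed by about 1.2–1.7 mm. The camera fit put the seam about 6–6.5 mm off nominal along +x. Touching the clamped wall put it at about +4.8 mm, and I worked from the touch result.
- **Prying:** I worked right, left, right, left. By the camera and the depth formula, the ends were never more than about 4 mm apart. The highest upward force I read was about 10 N, or 11 N counting the opener's weight, with side force about 3 N. Forces were read only between moves.
- **Final gap:** camera estimate about 9.5 mm left and 9.8 mm right; the depth formula gives about 10 mm. The most pessimistic reading of the picture gives about 8.5 mm at both ends. An earlier picture reading came out about 1 mm lower because it caught the bottom of the loose half's wall; I corrected for that.
- **Opener return:** it came to rest at the same height as when I picked it up, so it had not slipped. The last pictures show it upright with its guard on the block and the gripper clear.
- **Other things:** the dish, case, key and batteries look unmoved. The whistle was hidden by the arm in the top view and only partly visible in the others.

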